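# Load a new paper roll onto the desk roll stand

### The arm

A 6-joint arm with a two-finger parallel gripper is mounted at the origin on a cart in front of the work surface, level with it; the furniture and walls round the work are solid. World frame = base frame: x ahead of the robot, y to its left, z up, the work surface at z = 0. Lengths are in m, angles in degrees, forces in N, time in s.
With the tool pointing down it reaches from about 0.35 to 0.975 m from the base axis. Payload 17.4 kg.
Tool frame: the origin (TCP) lies at the very end of the fingers, on their centre line; the grasp point (between the pads) lies 19 mm behind it; y points along the fingers, z is the direction in which the jaws open and shut, and the axes are right-handed (so a half turn about y gives the same grasp; the last joint's range is limited). The gripper opens to 85 mm and grips with 20 to 120 N. Pads are 22 mm wide; open, the fingers measure 114 mm over their backs; the gripper's body (76 mm by 85 mm) begins 54 mm behind the grasp point. The pads swing forward as they close: fully open they stand 13 mm farther back than shut.
Start: joints at [71.975, 6.646, 82.598, -0, 90.757, -2.166], TCP at [0.184, 0.649, 0.194] pointing down, gripper open.
Joint ranges: [-162.19, 162.19], [-47.58, 125.68], [4.15, 143.07], [-65.23, 245.23], [0.69, 171.88], [-170.13, 170.13]. Speed limits (degrees/s): [108.29, 108.29, 127.2, 180, 180, 180].

### API

Orientations are given as a 3x3 rotation matrix whose columns are the frame's x, y, z axes.
In Python, from cell import * gives the robot as it stands.
- The arm moves only by the tool move_arm, never from a script. Its argument "motion" is text: rows parted by semicolons, each of 5 numbers parted by spaces: the shift along the tool's x, y, z in m, then the turn about the tool's y in degrees, then the opening, from -1 (shut) to 1 (fully open). In form: x y z roll jaw; .... A call has 1 to 10 rows; each row shifts and turns the commanded pose from where the row before left it, along the tool's axes as they then stand; what a row does not reach is not made up. A row lasts 1/12 s, in which the tool goes at most 41.7 mm and 7.16 degrees, less where a joint would pass 70% of its speed; a pose out of reach is approached as far as the arm can. A call with a gripper value outside its range is refused whole. The fingers move at their own pace and stop on an object; the grip force is fixed at half the most. Time passes only in rows, so rows that do not move let the fingers close. It gives the time, the measured TCP pose, the force and the opening at its end, in the units of the state.
- state(): the state, without advancing time (a new reading comes with each control period).
- get_image(name): name is "scene" or "top" or "wrist"; returns a dict with "image" (480x640x3 uint8, red, green, blue), "intrinsics" (3x3 intrinsics, pixels), "dist" ([k1, k2, p1, p2, k3] as OpenCV has them; the pictures are not rectified), "xyz" and "rotation" of the camera in the world; the wrist camera has in their place "tool_from_camera" (4x4, takes a point from camera to tool coordinates, whose origin is the TCP and whose axes are the tool frame's). Camera axes: x right, y up, looking along -z (the intrinsics and any distortion apply to the point x, -y, -z); pixel columns grow to the right and rows downward; lengths in m; the calibration is good to about 2 mm. A picture is of the moment at which its call begins: read the wrist's pose just before it. There is no depth.
- finish_job(): hands the job in, once; it reports no verdict.
The state is a dict: "t": time; "joints": joint angles; "joint_velocities": joint speeds; "effort": joint torques, N m; "position": TCP position; "eef_rot": TCP orientation; "wrist_force": force on the tool from outside, world axes, zero at the start; "wrist_torque": the same for the moment, N m; "width": opening from 0.0 (shut) to 1.0 (fully open).
Only numpy, scipy, OpenCV 4.12 (cv2) and the standard library are available. Lean on these libraries where they do the work, as an engineer would, in place of code of your own. Each camera call takes 0.05 s, during which the arm holds its last target.

### The job

Load the new paper roll onto the desk roll stand: pick up the loose spindle by its black grip, thread its rod through the roll's cardboard core from whichever side is clear, and carry the roll hanging on the rod to the stand. Lay the rod's end in the plain slot and the white key in the spring-clip recess, press the key down until it is fully home with its top flush, then let go, leaving the roll hanging free between the two cheeks. The thermal paper marks easily, so never touch the roll with the gripper or arm, and leave the other things where they stand.

Things in the scene. Friction and masses are not known exactly. Their poses are not given: they have to be found in the camera images.
- spindle: Loose spindle, 154 mm long, 0.13 kg, lying level. Origin: centre of its white key block on the rod's axis, 11 mm above the surface as it lies; y points along the rod to the tip, z up. Key: y -8 to +8 mm, 20 wide (x), 22 high (z; top 11 mm above the axis), with a 14 mm wide waist at mid height. It cannot enter the roll's core: it is the roll's stop. Keep z up: the key fits only so.
- spindle_grip (a point): Middle of the spindle's black ribbed grip bar, the place to hold it: on the rod's axis, 30 mm from the key's centre (spindle y = -30 mm). The bar is 16 mm wide (x), 22 mm high (z) and 40 mm long (y = -48 to -8 mm). Axes as the spindle's.
- spindle_tip (a point): Free end of the spindle's aluminium rod (spindle y = +106 mm). The rod is 15 mm in diameter from y = 8 mm on, its last 6 mm tapered to 8 mm. Axes as the spindle's.
- roll: White paper roll, 71 mm diameter, 66 mm wide (faces at y = +-33 mm), about 0.15 kg, lying on its rim; slightly faceted, so it does not roll off; slides when pushed with 1 to 2 N. Origin: its centre; y: axis of the brown core, a 26 mm through bore 35 mm above the surface; x and z turn with it. The stapler stands before one face and blocks that side; the other has only the flat phone.
- stand: Roll stand, fixed: aluminium cheeks on a black base, 104 x 118 x 8 mm. Origin: centre of its underside; y along the loaded spindle, z up. Cheeks 68 mm wide (x), top z = 67 mm: key cheek y = -56 to -40, plain cheek y = +40 to +50 mm. Loaded, the spindle's origin is at (0, -48, 56) mm, y axes the same way, grip outside the key cheek. The roll then hangs 5 mm below the axis, 7 mm play to each cheek.
- stand_recess (a point): Mouth of the key cheek's recess, at the cheek's top (z = 67 mm, stand y = -48 mm). 22 mm wide (x), 22 deep, open along y; top 6 mm bevelled out to 32 mm. A sprung wire clip bulges in 3 mm from each side; from about 15 mm above home it resists the key, with some 10 to 15 N, then snaps into the waist. Home: key top level with the cheek's top. Axes as the stand's.
- stand_slot (a point): Mouth of the plain cheek's slot for the rod, at the cheek's top (z = 67 mm, stand y = +45 mm): 18 mm wide (x), floor at z = 48.5 mm, top 6 mm bevelled out to 28 mm. Axes as the stand's.
- stapler: Pale green stapler, 128 (its y) x 36 x 42 mm high, before one face of the roll. Origin: centre of its underside. Leave alone.
- phone: Black phone, 148 (its x) x 72 x 8 mm, lying before the other face of the roll. Origin: centre of its underside. Leave alone.
- mug: Speckled mug, 85 mm diameter, 118 mm over its handle, 102 mm high, at the back. Origin: centre of its underside, handle included. Leave alone.
- pencil_cup: Dark concrete cup of pencils, about 80 mm diameter, 100 mm high, 166 mm with the pencils, at the back. Origin: near the centre of its underside. Leave alone.
There are look-alikes about, which are no part of the job. Leave any turquoise look-alike of the roll alone.

How it is judged (in metres and radians):
On the way:
1. the roll hangs on the spindle's rod, lifted clear of the surface (height (world z) of roll above 0.065 m and x of roll in the frame of spindle between -0.01 and 0.01 m and z of roll in the frame of spindle between -0.01 and 0.01 m and y of roll in the frame of spindle between 0.032 and 0.072 m and angle between the y axis of roll and the y axis of spindle, either way round below 0.25 rad), for 0.2 s.
At the end, for the whole second after the job is handed in: Spindle in the stand: key home in its recess within 2.5 mm of flush, within 5 mm lengthwise, rod in the plain slot, level within 3 degrees; the roll hangs on the rod between the cheeks, centred within 10 mm, at rest (x of spindle in the frame of stand between -0.0035 and 0.0035 m and y of spindle in the frame of stand between -0.053 and -0.043 m and z of spindle in the frame of stand between 0.053 and 0.0585 m and angle between the y axis of spindle and the y axis of stand, either way round below 0.05 rad and angle between the z axis of spindle and the z axis of stand, either way round below 0.06 rad and x of roll in the frame of stand between -0.011 and 0.011 m and y of roll in the frame of stand between -0.01 and 0.01 m and z of roll in the frame of stand between 0.042 and 0.058 m and angle between the y axis of roll and the y axis of stand, either way round below 0.2 rad and linear speed of roll below 0.05 m/s and linear speed of spindle below 0.02 m/s); the robot touches nothing.
It fails at once if the gripper or arm touches the paper roll (contact force between any of the fingers, the arm and roll above 1 N).
It fails at once if the stapler, phone, mug or pencil cup is shifted by more than 2 cm or tipped (distance of any of stapler, phone, mug, pencil_cup from where it was at the start of the episode above 0.02 m or angle between any of stapler, phone, mug, pencil_cup's own z axis and vertical above 0.3 rad).
It also fails if it takes over 64 s, if anything falls off the work surface, if the arm or the gripper's body presses on something with over 40 N, if the wrist force passes 120 N, or if a joint passes its speed limit or range.

## Working session

There is one attempt and no reset: what is moved stays moved. The work goes in short steps, Python scripts to look and compute and a tool call to move; the robot and the scene stay as the last step left them, time stands still between calls to the robot, and variables do not carry over. Pictures are saved under pics/ and viewed, and the job is handed in when it is done.

Besides the shell and the picture viewer there is one more tool, called after "Emit:" by a JSON object that holds its "api" and its "payload". move_arm: Moves the arm, as the interface text tells. Its arguments: {"type":"object","properties":{"motion":{"type":"string"}},"required":["motion"]}

```bash
mkdir -p pics; ls; python3 - <<'E'
from cell import *
import cv2,numpy as np
print(state())
for n in ["scene","top","wrist"]:
    d=get_image(n)
    cv2.imwrite(f"pics/{n}0.png",d["image"][:,:,::-1])
    print(n,{k:np.round(np.array(v),4).tolist() for k,v in d.items() if k!="image"})
E
```

```text
pics
{'t': 0.0, 'joints': array([ 7.19749060e+01,  6.67560581e+00,  8.26350177e+01, -1.13643189e-03,
        9.07560953e+01, -2.16605308e+00]), 'joint_velocities': array([ 0.01150481,  0.00792429, -0.02313844, -0.1318894 , -0.04489262,
        0.01234407]), 'effort': array([ 1.98251350e-03, -7.31992865e+01, -6.32502437e+01,  2.69845741e-04,
        6.17125130e-03,  1.16827124e-05]), 'position': array([0.18440637, 0.64908749, 0.19295266]), 'eef_rot': array([[ 9.61936837e-01, -3.41464523e-04,  2.73271669e-01],
       [-2.73271882e-01, -1.11344946e-03,  9.61936193e-01],
       [-2.41928899e-05, -9.99999322e-01, -1.16438071e-03]]), 'wrist_force': array([ 0.25318163, -0.77642372, -0.81865694]), 'wrist_torque': array([0.04662913, 0.02160167, 0.05124866]), 'width': 1.0001664609859107}
scene {'intrinsics': [[466.0717, 0.0, 320.5793], [0.0, 466.0717, 240.9446], [0.0, 0.0, 1.0]], 'dist': [-0.1181, 0.0, 0.0, 0.0, 0.0], 'xyz': [-0.2457, -0.8004, 0.7652], 'rotation': [[0.6931, 0.3743, -0.616], [-0.7208, 0.3633, -0.5902], [0.0029, 0.8532, 0.5217]]}
top {'intrinsics': [[558.7791, 0.0, 321.0587], [0.0, 558.7791, 244.7644], [0.0, 0.0, 1.0]], 'dist': [0.0142, 0.0, 0.0, 0.0, 0.0], 'xyz': [0.2728, -0.0627, 1.4835], 'rotation': [[0.0053, 0.9838, -0.1794], [-0.9997, 0.0013, -0.0226], [-0.022, 0.1795, 0.9835]]}
wrist {'intrinsics': [[385.7104, 0.0, 322.268], [0.0, 385.7104, 238.974], [0.0, 0.0, 1.0]], 'dist': [-0.0031, 0.0, 0.0, 0.0, 0.0], 'tool_from_camera': [[-0.001, -0.9558, -0.2941, -0.0752], [0.0001, 0.2941, -0.9558, -0.1802], [1.0, -0.001, -0.0002, 0.0004], [0.0, 0.0, 0.0, 1.0]]}
```

View pics/scene0.png

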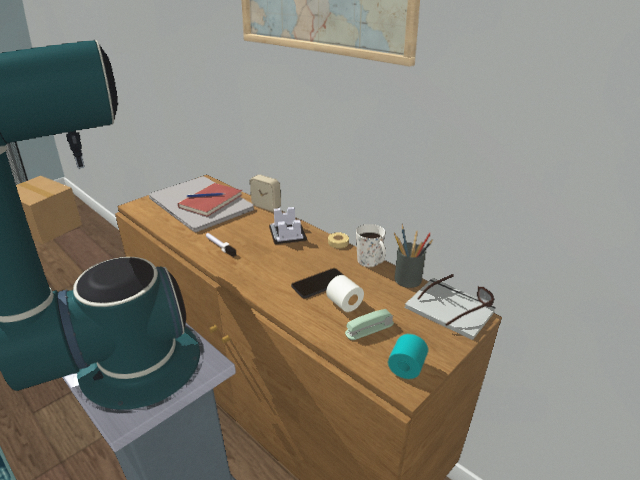

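View pics/top0.png

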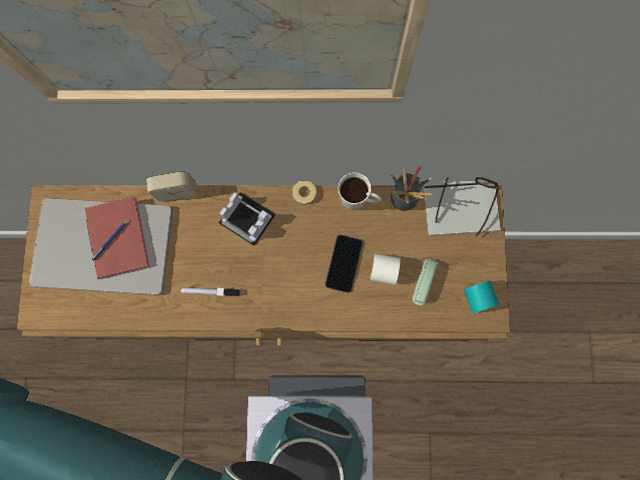

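View pics/wrist0.png

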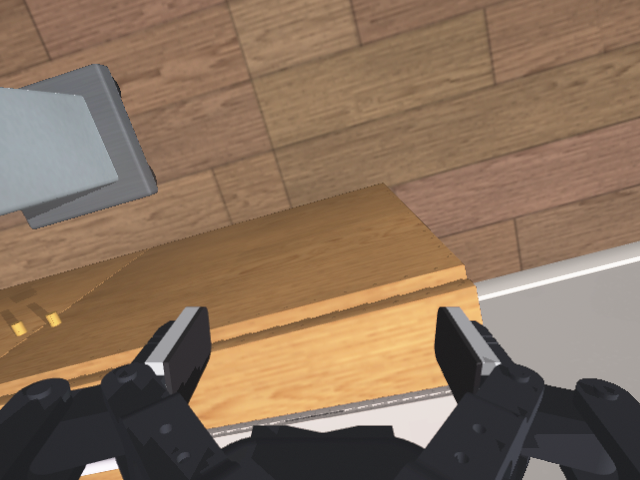

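The top view shows the spindle at about (212,292), with its black grip to the right. The white roll is at (385,269), the phone at (344,263), the stapler at (425,282), the stand at (247,217) and the turquoise look-alike at (481,297). I'll enlarge the spindle, stand and roll.

```bash
cat > h.py <<'E'
from cell import *
import cv2,numpy as np
def ray(d,uv,T=None):
    p=cv2.undistortPoints(np.array(uv,float).reshape(-1,1,2),d["intrinsics"],np.array(d["dist"],float)).reshape(-1,2)
    r=np.c_[p[:,0],-p[:,1],-np.ones(len(p))]
    if "xyz" in d: R=np.array(d["rotation"]);o=np.array(d["xyz"])
    else:
        M=np.array(d["tool_from_camera"]);Rt=np.array(d["st"]["eef_rot"]);R=Rt@M[:3,:3];o=np.array(d["st"]["position"])+Rt@M[:3,3]
    return o,r@R.T
def at(d,uv,z):
    o,r=ray(d,uv); return o+r*((z-o[2])/r[:,2])[:,None]
def proj(d,P):
    P=np.atleast_2d(P)
    if "xyz" in d: R=np.array(d["rotation"]);o=np.array(d["xyz"])
    else:
        M=np.array(d["tool_from_camera"]);Rt=np.array(d["st"]["eef_rot"]);R=Rt@M[:3,:3];o=np.array(d["st"]["position"])+Rt@M[:3,3]
    c=(P-o)@R; c=c*[1,-1,-1]
    return cv2.projectPoints(c,np.zeros(3),np.zeros(3),np.array(d["intrinsics"],float),np.array(d["dist"],float))[0].reshape(-1,2)
def img(n):
    s=state();d=get_image(n);d["st"]=s;return d
def crop(d,f,x0,y0,w,h,k):
    cv2.imwrite(f"pics/{f}.png",cv2.resize(d["image"][y0:y0+h,x0:x0+w,::-1],None,fx=k,fy=k,interpolation=cv2.INTER_CUBIC))
E
python3 - <<'E'
from h import *
d=img("top")
crop(d,"t1",170,180,120,130,4.5)
crop(d,"t2",310,220,200,100,4)
s=img("scene")
crop(s,"s1",190,190,150,80,5)
crop(s,"s2",280,240,160,120,5)
E
```

```text
(no output)
```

View pics/t1.png

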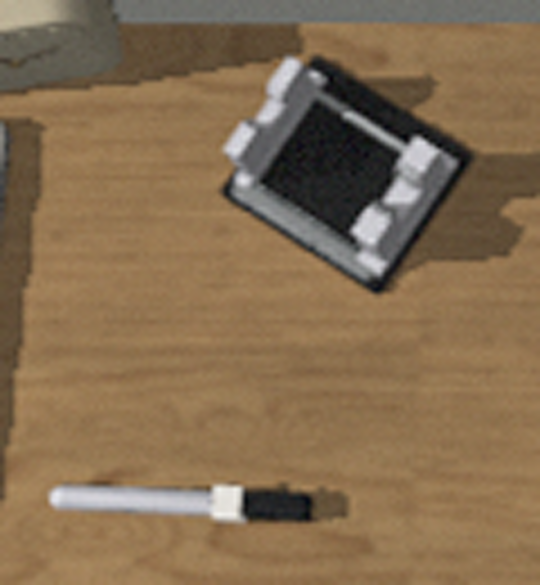

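View pics/t2.png

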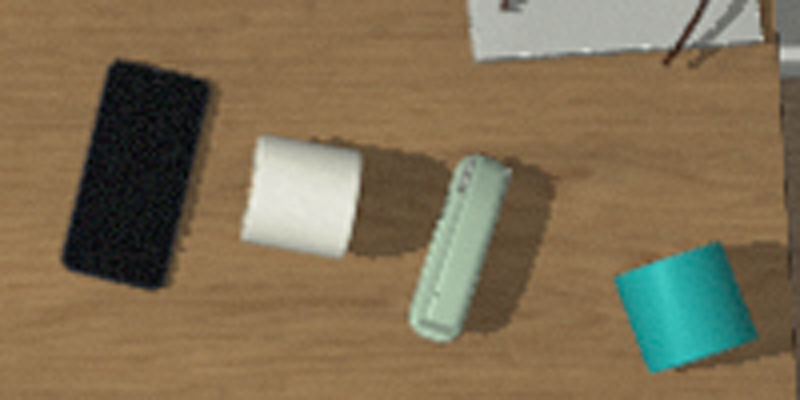

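View pics/s1.png

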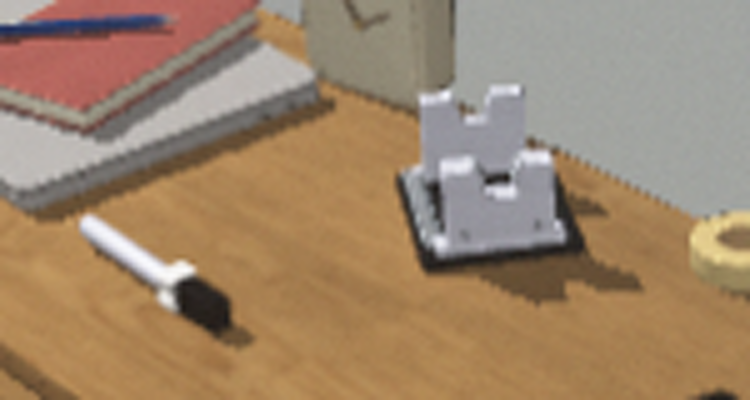

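View pics/s2.png

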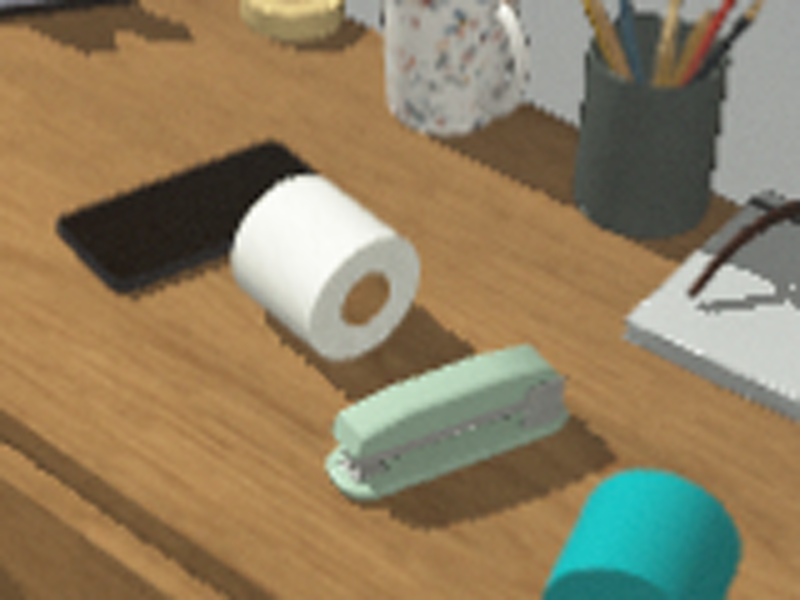

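The crops confirm that the white roll with the brown core is the target, with the stapler on its right (-y) side and the phone on its left (+y) side. Next I'll compute coarse poses.

```bash
python3 - <<'E'
from h import *
d=img("top")
c=lambda x,y,k,a,b:(x/k+a,y/k+b)
pts={"tip":(c(51,496,4.5,170,180),.011),"keyL":(c(212,502,4.5,170,180),.011),"keyR":(c(243,503,4.5,170,180),.022),"gripend":(c(311,507,4.5,170,180),.011),
"cheekTL":(c(288,70,4.5,170,180),.067),"cheekBL":(c(240,143,4.5,170,180),.067),"cheekTR":(c(418,158,4.5,170,180),.067),"cheekBR":(c(373,225,4.5,170,180),.067),
"baseL":(c(224,190,4.5,170,180),.004),"baseB":(c(380,291,4.5,170,180),.004),"baseR":(c(472,156,4.5,170,180),.004),"baseT":(c(318,58,4.5,170,180),.008),
"rollTL":(c(258,137,4,310,220),.05),"rollTR":(c(362,152,4,310,220),.05),"rollBL":(c(241,241,4,310,220),.035),"rollBR":(c(347,257,4,310,220),.035),
"phoneTL":(c(113,60,4,310,220),.008),"phoneTR":(c(210,80,4,310,220),.008),"phoneBR":(c(165,290,4,310,220),.008),"phoneBL":(c(62,265,4,310,220),.008),
"stapT":(c(490,155,4,310,220),.04),"stapB":(c(432,340,4,310,220),.02),"tableFront":((200,332),0),"tableback":((200,185),0),"clock":((172,199),0),"tape":((304,200),0)}
P={k:at(d,[v[0]],v[1])[0] for k,v in pts.items()}
for k,v in P.items(): print(k,np.round(v,4))
def L(a,b): v=P[b]-P[a]; print(a,b,round(np.linalg.norm(v),4),round(np.degrees(np.arctan2(v[1],v[0])),1))
for a,b in [("tip","gripend"),("cheekTL","cheekBL"),("cheekTR","cheekBR"),("cheekTL","cheekTR"),("baseL","baseB"),("baseB","baseR"),("rollTL","rollTR"),("rollBL","rollBR"),("phoneTL","phoneBL"),("phoneTL","phoneTR"),("stapB","stapT")]: L(a,b)
E
```

```text
tip [0.4183 0.341  0.011 ]
keyL [0.415  0.2457 0.011 ]
keyR [0.4134 0.2252 0.022 ]
gripend [0.4123 0.1872 0.011 ]
cheekTL [0.6623 0.1993 0.067 ]
cheekBL [0.6185 0.2258 0.067 ]
cheekTR [0.6096 0.1219 0.067 ]
cheekBR [0.5699 0.147  0.067 ]
baseL [0.6046 0.2473 0.004 ]
baseB [0.5427 0.151  0.004 ]
baseR [0.6258 0.0974 0.004 ]
baseT [0.686  0.1921 0.008 ]
rollTL [ 0.5094 -0.1687  0.05  ]
rollTR [ 0.4997 -0.2357  0.05  ]
rollBL [ 0.4434 -0.158   0.035 ]
rollBR [ 0.4332 -0.2264  0.035 ]
phoneTL [ 0.5687 -0.075   0.008 ]
phoneTR [ 0.5551 -0.1401  0.008 ]
phoneBR [ 0.4139 -0.1093  0.008 ]
phoneBL [ 0.4303 -0.0413  0.008 ]
stapT [ 0.4995 -0.3198  0.04  ]
stapB [ 0.3809 -0.2822  0.02  ]
tableFront [0.3093 0.289  0.    ]
tableback [0.7109 0.3069 0.    ]
clock [0.6709 0.3826 0.    ]
tape [0.668  0.0187 0.    ]
tip gripend 0.154 -92.3
cheekTL cheekBL 0.0512 148.8
cheekTR cheekBR 0.0469 147.7
cheekTL cheekTR 0.0936 -124.3
baseL baseB 0.1145 -122.8
baseB baseR 0.0989 -32.8
rollTL rollTR 0.0677 -98.2
rollBL rollBR 0.0692 -98.5
phoneTL phoneBL 0.1425 166.3
phoneTL phoneTR 0.0665 -101.8
stapB stapT 0.1261 -17.6
```

Measured lengths match: spindle 154 mm, base about 115 × 99 mm. The jaw direction at the grasp has to be about 178° so that joint 6 stays in range later. First I'll move above the grip.

Emit:
{"api": "move_arm", "payload": {"motion": "0.022 0 -0.023 0 1; 0.022 0 -0.023 0 1; 0.022 0 -0.023 0 1; 0.022 0 -0.023 0 1; 0.022 0 -0.023 0 1; 0.022 0 -0.023 0 1; 0.022 0 -0.023 0 1; 0.022 0 -0.023 0 1; 0.022 0 -0.023 0 1; 0.022 0 -0.023 0 1"}}

```text
t: 1.13
position: [0.3336, 0.3665, 0.1938]
eef_rot: [[0.962, 0.0, 0.273], [-0.273, 0.0, 0.962], [0.0, -1.0, 0.0]]
wrist_force: [-0.1, -1.4, -0.0]
width: 0.998
```

Emit:
{"api": "move_arm", "payload": {"motion": "0.022 0 -0.023 0 1; 0.022 0 -0.023 0 1; 0.022 0 -0.023 0 1; 0.022 0 -0.023 0 1; 0.022 0 -0.023 0 1; 0.011 0 -0.018 0 1; 0 0 0 -7 1; 0 0 0 -7 1; 0 0 0 -7 1; 0 0 0 -7 1"}}

```text
t: 1.97
position: [0.4133, 0.2067, 0.1938]
eef_rot: [[0.976, 0.0, -0.216], [0.216, 0.0, 0.976], [0.0, -1.0, 0.0]]
wrist_force: [0.4, -0.3, 0.5]
width: 0.998
```

Emit:
{"api": "move_arm", "payload": {"motion": "0 0 0 -7 1; 0 0 0 -7 1; 0 0 0 -7 1; 0 0 0 -7 1; 0 0 0 -7 1; 0 0 0 -7 1; 0 0 0 -7 1; 0 0 0 -7 1; 0 0 0 -7 1; 0 0 0 -7 1"}}

```text
t: 2.8
position: [0.4132, 0.2069, 0.1937]
eef_rot: [[0.131, 0.0, -0.991], [0.991, 0.0, 0.131], [0.0, -1.0, -0.0]]
wrist_force: [0.2, -0.5, -1.2]
width: 0.999
```

```bash
python3 - <<'E'
from h import *
d=img("wrist");print(d["st"]); cv2.imwrite("pics/w1.png",d["image"][:,:,::-1])
E
```

```text
{'t': 2.8, 'joints': array([ 2.34341366e+01, -2.06966488e+01,  1.07491078e+02, -5.65385625e-04,
        9.32000693e+01, -1.49050510e+02]), 'joint_velocities': array([-8.74491886e-02, -5.73280031e-02, -2.77804330e-02, -5.28284025e-02,
        4.22738622e-02, -8.34278783e+01]), 'effort': array([ 5.73875077e-04, -3.32891142e+01, -6.35284138e+01, -1.05060840e-04,
       -7.98813489e-04,  3.89619157e+00]), 'position': array([0.41324446, 0.2069081 , 0.19374679]), 'eef_rot': array([[ 1.30792412e-01,  9.20213611e-05, -9.91409772e-01],
       [ 9.91409776e-01,  2.91481481e-05,  1.30792415e-01],
       [ 4.09334549e-05, -9.99999995e-01, -8.74185204e-05]]), 'wrist_force': array([ 0.17594411, -0.48959473, -1.18309118]), 'wrist_torque': array([ 0.00713902, -0.00218284,  0.03173522]), 'width': 0.9990935792177383}
```

View pics/w1.png

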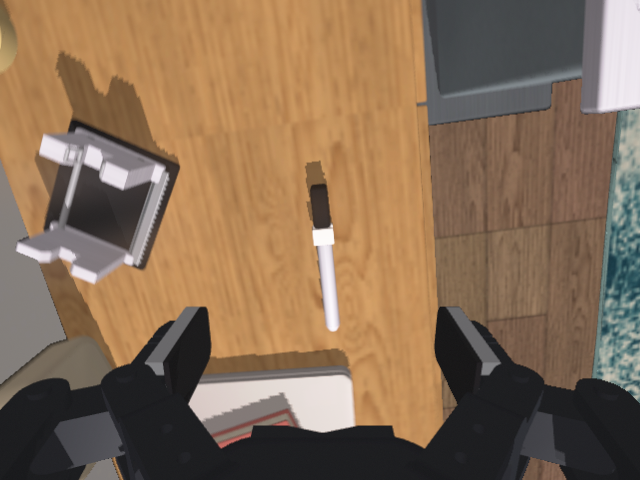

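The wrist view shows the spindle from its grip at (320,205) to its tip at (333,328), and the stand at about (105,200). The arm was still turning when the picture was taken, so I'll take another and enlarge it.

Emit:
{"api": "move_arm", "payload": {"motion": "0 0 0 0 1; 0 0 0 0 1; 0 0 0 0 1"}}

```text
t: 3.1
position: [0.4133, 0.2069, 0.1937]
eef_rot: [[0.14, 0.0, -0.99], [0.99, -0.0, 0.14], [0.0, -1.0, -0.0]]
wrist_force: [0.1, -1.0, 0.5]
width: 0.998
```

```bash
python3 - <<'E'
from h import *
d=img("wrist");print(d["st"]["position"],d["st"]["eef_rot"])
crop(d,"w2a",10,110,190,190,4)
crop(d,"w2b",270,150,100,190,4)
E
```

```text
[0.41327701 0.20694121 0.19371554] [[ 1.40311633e-01  1.14034547e-05 -9.90107391e-01]
 [ 9.90107391e-01 -1.32803620e-06  1.40311633e-01]
 [ 2.85138886e-07 -1.00000000e+00 -1.14769837e-05]]
```

View pics/w2a.png

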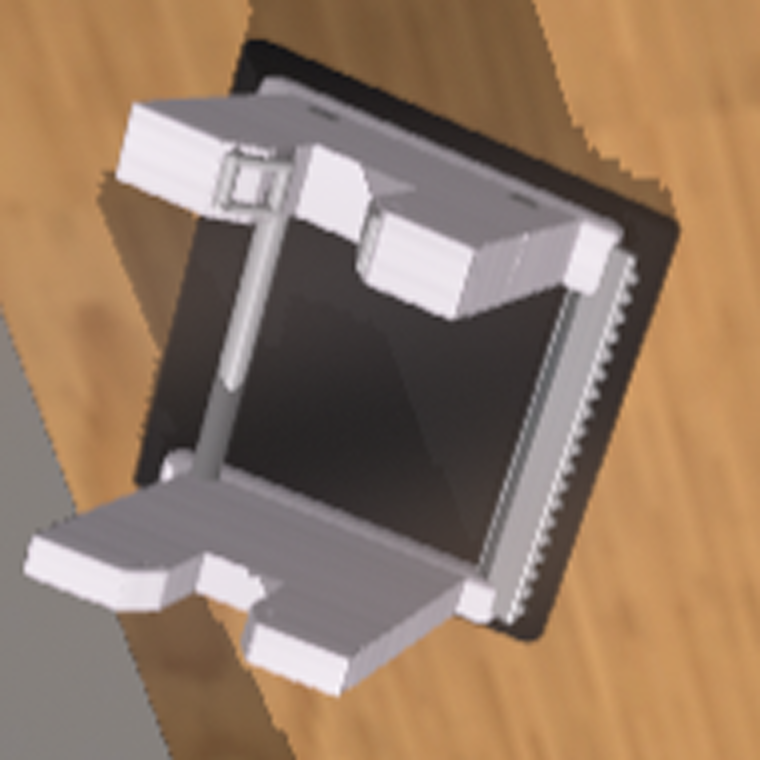

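View pics/w2b.png

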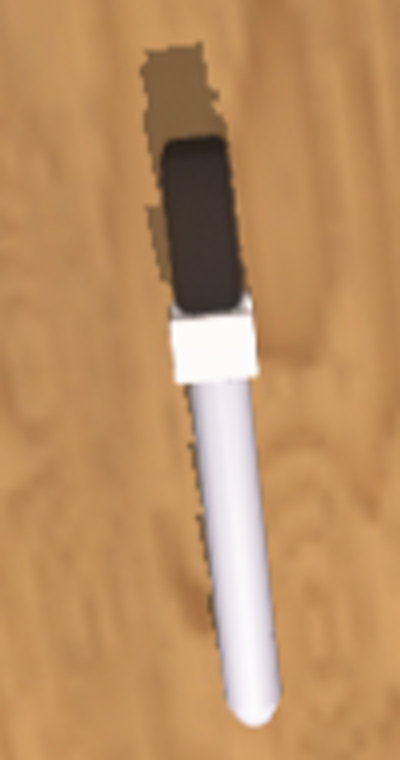

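The thicker cheek with the clip is the one nearer -y, at crop (240,180), so the stand's y axis points to about +57°. I'll fit both poses.

```bash
cat >> h.py <<'E'
from scipy.optimize import least_squares
def fit(obs,x0):
    # obs: list of (d, model pts Nx3, px Nx2, z0); unknown x,y,yaw(deg)
    def f(p):
        c,s=np.cos(np.radians(p[2])),np.sin(np.radians(p[2]));R=np.array([[c,-s,0],[s,c,0],[0,0,1]])
        return np.concatenate([(proj(d,np.array(m,float)@R.T+[p[0],p[1],z0])-px).ravel() for d,m,px,z0 in obs])
    r=least_squares(f,x0,loss="soft_l1");return r.x,f(r.x).reshape(-1,2)
E
cat > fit1.py <<'E'
from h import *
d=img("wrist")
o=np.array([10,110]);
px=np.array([(136,103),(118,178),(455,318),(477,243),(34,540),(24,572),(353,657),(340,694),(536,640),(678,225),(252,42)])/4+o
m=np.array([(34,-56,67),(34,-40,67),(-34,-40,67),(-34,-56,67),(34,40,67),(34,50,67),(-34,40,67),(-34,50,67),(-51,58,8),(-51,-58,8),(51,-58,8)])/1e3
st,r=fit([(d,m,px,0)],[.6,.17,-33]);print("stand",np.round(st,4));print(np.round(r,1).tolist())
o=np.array([270,150])
px=np.array([(170,314),(256,312),(176,383),(258,379),(253,725),(165,140),(224,135)])/4+o
m=np.array([(10,-8,11),(-10,-8,11),(10,8,11),(-10,8,11),(0,106,0),(8,-48,11),(-8,-48,11)])/1e3
sp,r=fit([(d,m,px,.011)],[.414,.235,-2]);print("spin",np.round(sp,4));print(np.round(r,1).tolist())
a=np.radians(sp[2]+90);print("grip",sp[:2]-.03*np.array([np.cos(a),np.sin(a)]))
E
python3 fit1.py
```

```text
stand [  0.6177   0.179  -32.2198]
[[-0.1, -1.3], [-0.0, -0.7], [0.3, -0.2], [0.3, 0.2], [0.5, -2.2], [0.7, 0.1], [0.3, -0.4], [0.6, 0.1], [-1.6, 3.2], [-1.8, 2.4], [-2.4, 1.7]]
spin [ 0.4161  0.2378 -2.6343]
[[-0.0, 0.8], [-0.5, -0.6], [0.2, -0.5], [0.4, -1.3], [-0.3, -2.5], [-1.0, 2.2], [1.7, 1.8]]
grip [0.41471168 0.20783366]
```

Emit:
{"api": "move_arm", "payload": {"motion": "0 0.03 -0.001 -5.5 1; 0 0.035 0 0 1; 0 0.035 0 0 1; 0 0.035 0 0 1; 0 0.03 0 0 1; 0 0.015 0 0 1; 0 0.0085 0 0 1; 0 0 0 0 1; 0 0 0 0 1"}}

```text
t: 3.95
position: [0.4146, 0.207, 0.006]
eef_rot: [[0.042, 0.0, -0.999], [0.999, 0.0, 0.042], [0.0, -1.0, -0.0]]
wrist_force: [0.2, -0.3, 0.1]
width: 1.001
```

Emit:
{"api": "move_arm", "payload": {"motion": "0 0 0 0 -1; 0 0 0 0 -1; 0 0 0 0 -1; 0 0 0 0 -1; 0 0 0 0 -1; 0 0 0 0 -1; 0 0 0 0 -1; 0 0 0 0 -1; 0 0 0 0 -1; 0 0 0 0 -1"}}

```text
t: 4.78
position: [0.4143, 0.2068, 0.0052]
eef_rot: [[0.041, -0.0, -0.999], [0.999, -0.0, 0.041], [-0.0, -1.0, 0.0]]
wrist_force: [0.5, -0.0, -1.0]
width: -0.002
```

```bash
python3 - <<'E'
from h import *
d=img("wrist");print(d["st"]["position"],d["st"]["width"],d["st"]["wrist_force"]); cv2.imwrite("pics/w3.png",d["image"][:,:,::-1])
E
```

```text
[0.41425884 0.20680186 0.00517787] -0.0015631609384777416 [ 0.54297331 -0.01081971 -1.02226089]
```

View pics/w3.png

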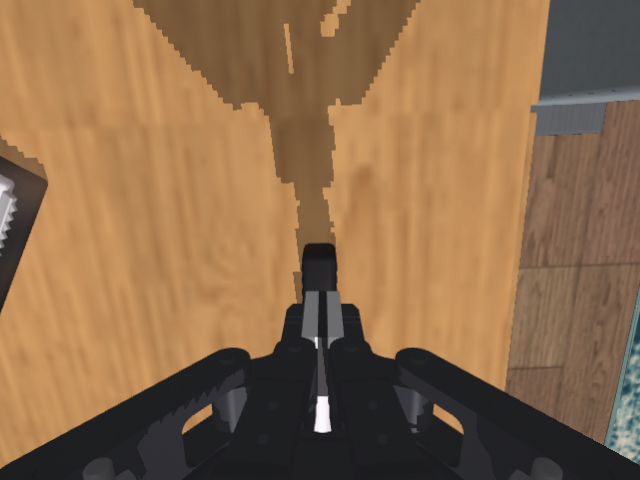

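The width reads shut, so the bar may not be between the pads. I'll check with other views.

```bash
python3 - <<'E'
from h import *
s=img("scene");crop(s,"s3",180,200,100,80,7)
d=img("wrist");crop(d,"w3c",250,220,140,110,5.5)
d=img("top");crop(d,"t3",170,220,140,110,5.5)
E
```

```text
(no output)
```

View pics/s3.png

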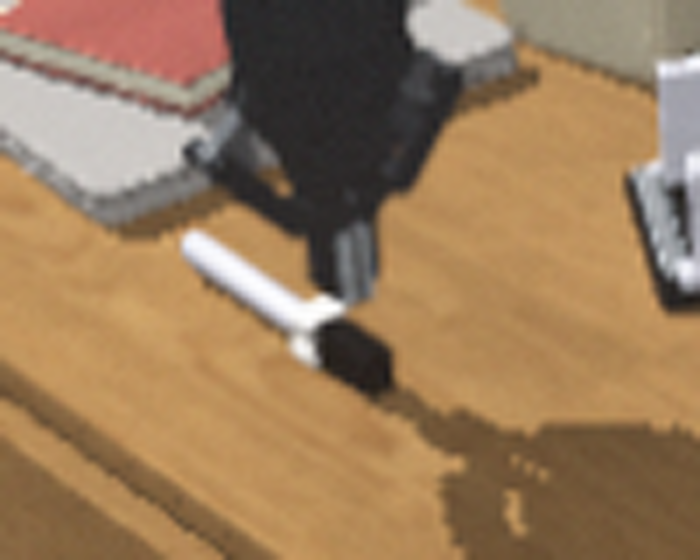

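View pics/w3c.png

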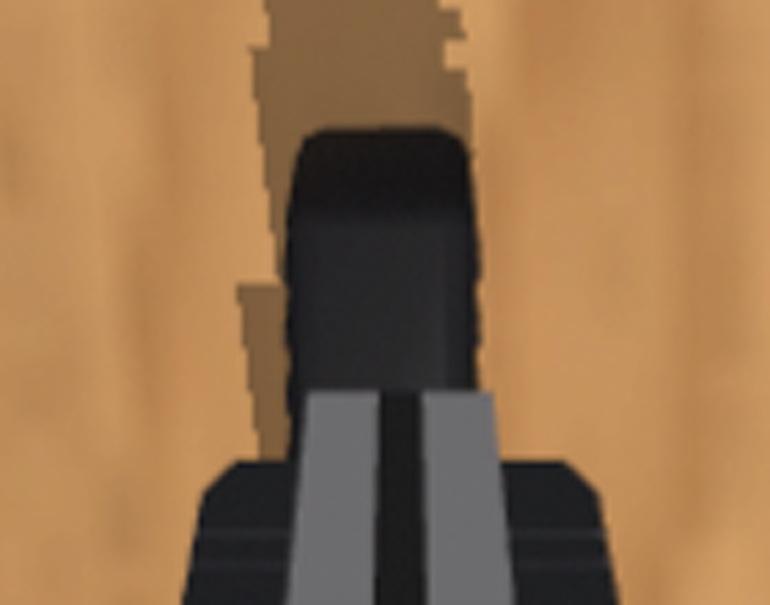

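View pics/t3.png

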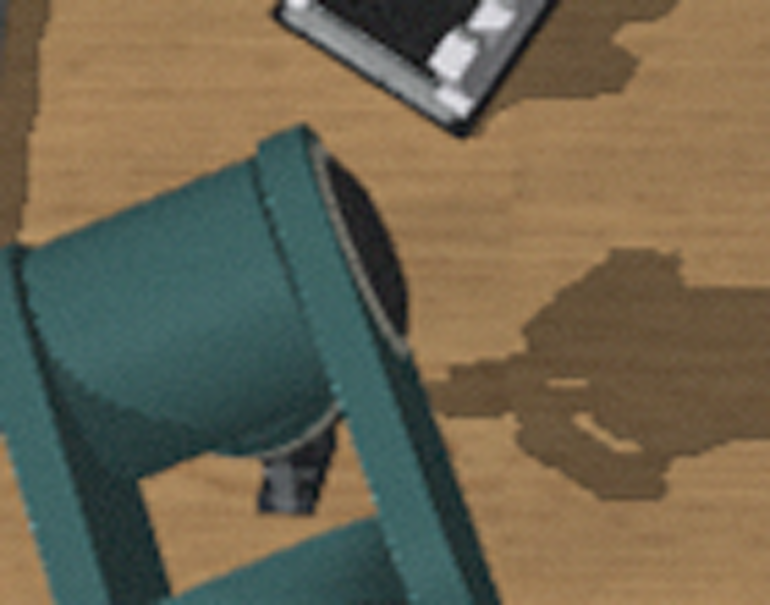

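```bash
python3 - <<'E'
from h import *
d=img("wrist");s=img("scene")
p=d["st"]["position"];R=d["st"]["eef_rot"]
for dz in (0,-.02,-.04,-.06):
    q=p+R@np.array([0,dz,0]);print(dz,proj(d,q),(proj(s,q)[0]-[180,200])*7)
for q in ([.4145,.2075,.022],[.4145,.1885,.022],[.4161,.2378,.022]): print(q,(proj(s,q)[0]-[180,200])*7,proj(d,q))
print(d["st"]["joints"])
E
```

```text
0 [[321.97434579 275.30991439]] [354.76099799 368.94194335]
-0.02 [[321.91515347 292.20333263]] [350.16953377 329.6069711 ]
-0.04 [[321.84145108 313.23869061]] [345.53161161 289.67654338]
-0.06 [[321.74716401 340.15037465]] [340.84722184 249.14149057]
[0.4145, 0.2075, 0.022] [350.27725338 335.08644259] [[321.54350608 290.72342597]]
[0.4145, 0.1885, 0.022] [377.18007324 351.7730065 ] [[319.81294196 251.85225279]]
[0.4161, 0.2378, 0.022] [311.32875841 307.65360266] [[320.79539582 348.02396657]]
[ 2.33676693e+01 -1.39176102e+01  1.20127511e+02 -6.28316290e-04
  7.37936506e+01 -1.54269150e+02]
```

```bash
python3 - <<'E'
from h import *
d=img("wrist");s=img("scene")
p=d["st"]["position"];R=d["st"]["eef_rot"]
for y in (0,-.013,-.02,-.03,-.04,-.05):
  print(y,[np.round(proj(d,p+R@np.array(q)),1).tolist() for q in ([-.011,y,-.002],[.011,y,-.002],[-.011,y,-.0425],[.011,y,-.0425])], np.round((proj(s,p+R@np.array([-.011,y,0]))[0]-[180,200])*7))
E
```

```text
0 [[[318.0, 254.7]], [[318.0, 295.3]], [[236.1, 254.6]], [[238.9, 295.2]]] [369. 379.]
-0.013 [[[317.6, 264.0]], [[317.7, 307.0]], [[230.1, 263.9]], [[233.3, 306.9]]] [366. 353.]
-0.02 [[[317.4, 269.6]], [[317.6, 314.0]], [[226.5, 269.5]], [[230.0, 313.9]]] [365. 340.]
-0.03 [[[317.1, 278.4]], [[317.3, 324.9]], [[220.9, 278.2]], [[224.7, 324.8]]] [362. 320.]
-0.04 [[[316.8, 288.2]], [[317.0, 337.2]], [[214.5, 288.1]], [[218.8, 337.1]]] [360. 300.]
-0.05 [[[316.4, 299.4]], [[316.6, 351.0]], [[207.3, 299.3]], [[212.2, 350.9]]] [358. 279.]
```

Both cameras agree that the real fingertips sit about 40 mm behind the reported TCP, so the jaws closed above the bar. I'll open and go lower in small steps while watching the force.

Emit:
{"api": "move_arm", "payload": {"motion": "0 0 0 0 1; 0 0 0 0 1; 0 0 0 0 1; 0 0 0 0 1; 0 0 0 0 1; 0 0 0 0 1; 0 0 0 0 1; 0 0 0 0 1; 0 0.01 0 0 1; 0 0.01 0 0 1"}}

```text
t: 6.02
position: [0.4146, 0.2069, -0.0153]
eef_rot: [[0.041, 0.001, -0.999], [0.999, 0.0, 0.041], [0.0, -1.0, -0.001]]
wrist_force: [-0.4, 0.1, -0.3]
width: 0.999
```

```bash
python3 - <<'E'
from h import *
s=img("scene");crop(s,"s4",180,200,100,80,7)
d=img("wrist");print(d["st"]["position"],d["st"]["wrist_force"],d["st"]["width"]);cv2.imwrite("pics/w4.png",d["image"][:,:,::-1])
E
```

```text
[ 0.41327731  0.20633791 -0.01780578] [-1.82915129  0.22004872 -3.5688618 ] 1.0005292920107598
```

View pics/s4.png

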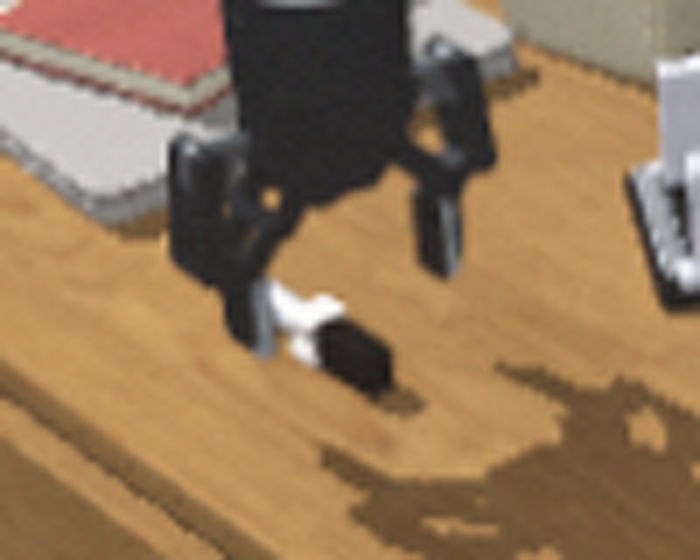

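View pics/w4.png

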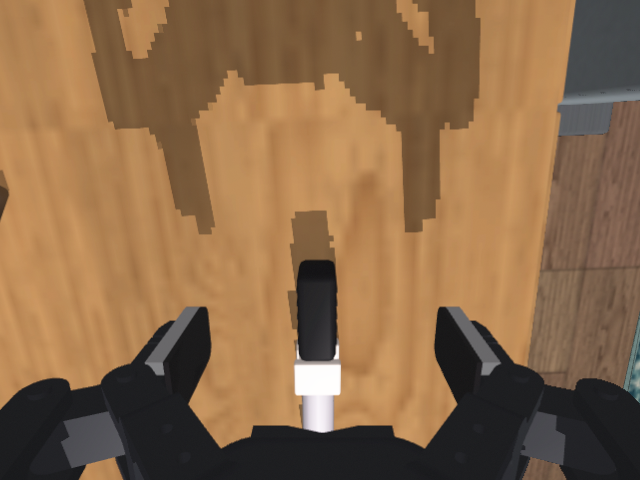

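Emit:
{"api": "move_arm", "payload": {"motion": "0 0 0 0 1; 0 0.006 0 0 1; 0 0.006 0 0 1; 0 0.006 0 0 1; 0 0 0 0 1; 0 0 0 0 1"}}

```text
t: 6.62
position: [0.414, 0.2067, -0.0333]
eef_rot: [[0.041, -0.001, -0.999], [0.999, -0.0, 0.041], [-0.0, -1.0, 0.001]]
wrist_force: [0.5, -0.6, -0.7]
width: 1.001
```

```bash
python3 - <<'E'
from h import *
s=state();print(s)
E
```

```text
{'t': 6.6167, 'joints': array([ 2.33718661e+01, -1.12493033e+01,  1.21849983e+02,  5.22758935e-04,
        6.94527517e+01, -1.54270199e+02]), 'joint_velocities': array([ 0.09552702, -0.56250738, -0.60303323,  0.01700752,  0.32992458,
       -0.02808312]), 'effort': array([-3.87677166e-03, -3.86762202e+01, -5.53422582e+01, -2.89229029e-04,
       -1.16941945e-01,  8.45187037e-05]), 'position': array([ 0.41398641,  0.20668897, -0.03328094]), 'eef_rot': array([[ 4.11451523e-02, -8.59419169e-04, -9.99152810e-01],
       [ 9.99153101e-01, -3.62095883e-04,  4.11454757e-02],
       [-3.97150330e-04, -9.99999565e-01,  8.43792837e-04]]), 'wrist_force': array([ 0.50289037, -0.55973701, -0.72392033]), 'wrist_torque': array([-0.01776425, -0.01365641, -0.02684029]), 'width': 1.0007399061453273}
```

Emit:
{"api": "move_arm", "payload": {"motion": "0 0 0 0 -1; 0 0 0 0 -1; 0 0 0 0 -1; 0 0 0 0 -1; 0 0 0 0 -1; 0 0 0 0 -1; 0 0 0 0 -1; 0 0 0 0 -1; 0 0 0 0 -1; 0 0 0 0 -1"}}

```text
t: 7.45
position: [0.4146, 0.2069, -0.0324]
eef_rot: [[0.041, 0.001, -0.999], [0.999, 0.0, 0.041], [0.0, -1.0, -0.001]]
wrist_force: [0.8, -0.1, 5.5]
width: 0.167
```

```bash
python3 - <<'E'
from h import *
s=img("scene");crop(s,"s5",180,200,100,80,7)
d=img("wrist");print(d["st"]["position"],d["st"]["wrist_force"],d["st"]["width"]);cv2.imwrite("pics/w5.png",d["image"][:,:,::-1])
E
```

```text
[ 0.41456766  0.2068822  -0.0324274 ] [ 0.76161856 -1.38029594  5.30817508] 0.17494302534935044
```

View pics/s5.png

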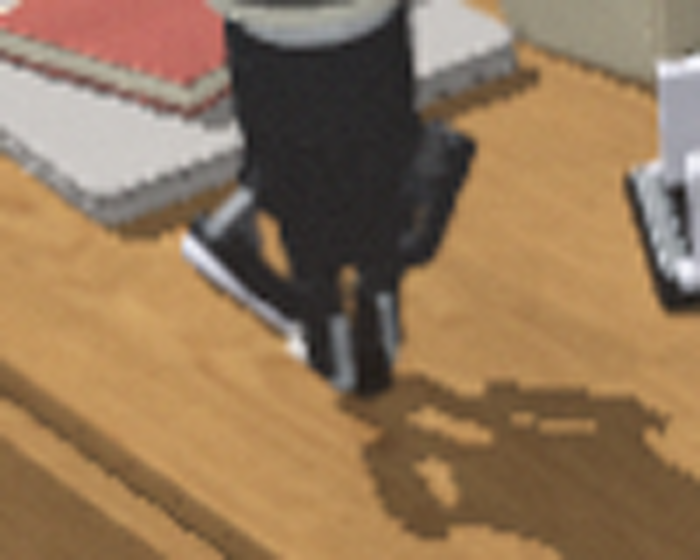

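View pics/w5.png

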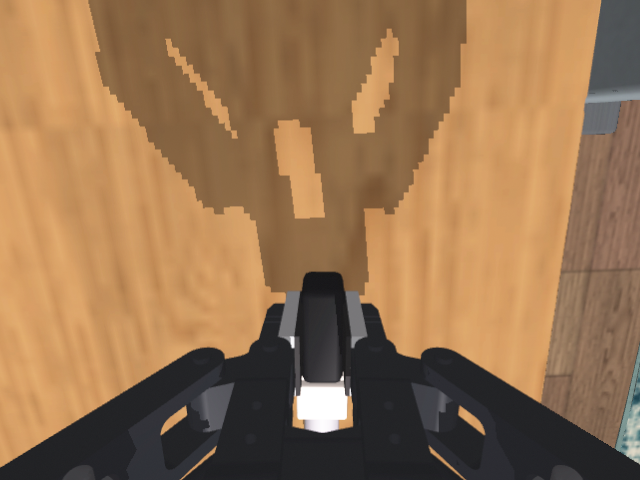

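The spindle is gripped, with width 0.17 (about 15 mm) on the 16 mm bar. I'll lift and look.

Emit:
{"api": "move_arm", "payload": {"motion": "0 -0.01 0 0 -1; 0 -0.02 0 0 -1; 0 -0.03 0 0 -1; 0 -0.03 0 0 -1; 0 -0.03 0 0 -1; 0 -0.02 0 0 -1; 0 0 0 0 -1; 0 0 0 0 -1; 0 0 0 0 -1"}}

```text
t: 8.3
position: [0.4138, 0.2066, 0.1064]
eef_rot: [[0.041, -0.001, -0.999], [0.999, -0.0, 0.041], [-0.0, -1.0, 0.001]]
wrist_force: [-0.4, -0.1, -2.5]
width: 0.172
```

```bash
python3 - <<'E'
from h import *
s=img("scene");crop(s,"s6",170,160,110,90,7)
d=img("wrist");print(d["st"]["position"],d["st"]["wrist_force"],d["st"]["wrist_torque"],d["st"]["width"]);crop(d,"w6",240,240,160,220,3)
E
```

```text
[0.41363296 0.20652151 0.10595901] [ 0.17739342  0.0794163  -1.63727048] [-0.05490904 -0.00747209 -0.00414867] 0.1715089238188669
```

View pics/s6.png

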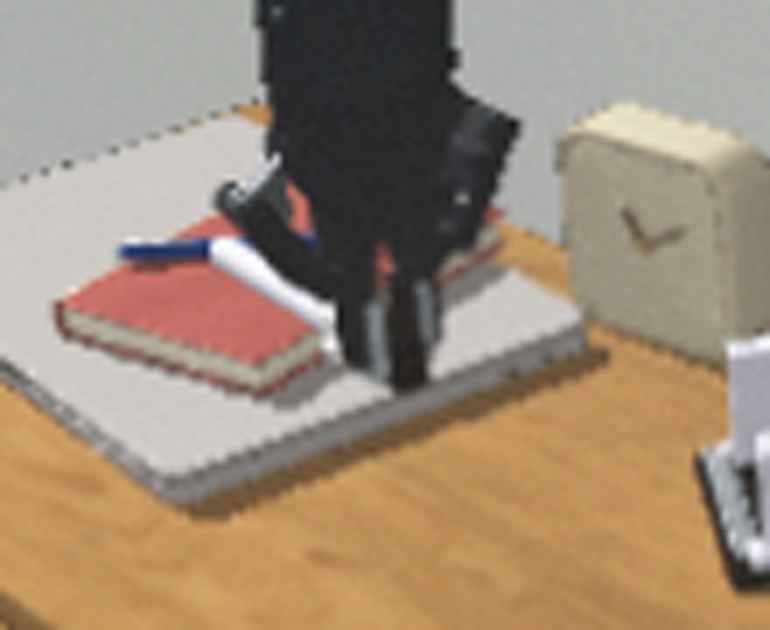

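View pics/w6.png

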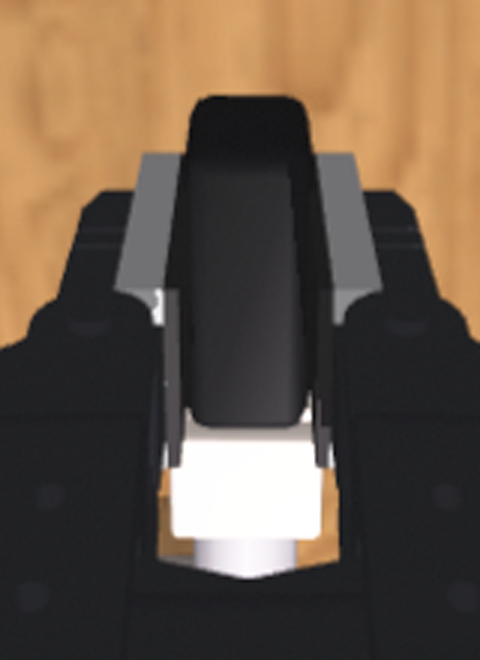

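```bash
python3 - <<'E'
from h import *
s=img("scene");p=s["st"]["position"];R=s["st"]["eef_rot"]
print(p)
for pitch in (-6,-3,0,3,6):
  out=[]
  for y in (136,100,60,36):   # distance along tool x from grip (tool x ~ spindle y)
    q=p+R@np.array([y/1e3*np.cos(np.radians(pitch)),-.0435-y/1e3*np.sin(np.radians(pitch)),0])
    out.append(np.round((proj(s,q)[0]-[170,160])*7).tolist())
  print(pitch,out)
E
```

```text
[0.41365586 0.20653428 0.10591248]
-6 [[220.0, 277.0], [263.0, 296.0], [312.0, 318.0], [343.0, 331.0]]
-3 [[218.0, 262.0], [261.0, 285.0], [311.0, 311.0], [342.0, 327.0]]
0 [[215.0, 248.0], [259.0, 274.0], [310.0, 304.0], [341.0, 323.0]]
3 [[213.0, 233.0], [258.0, 263.0], [309.0, 298.0], [341.0, 319.0]]
6 [[212.0, 218.0], [257.0, 252.0], [309.0, 291.0], [341.0, 315.0]]
```

The spindle is level and held straight. Now I'll translate toward the phone side of the roll and turn about 186°.

Emit:
{"api": "move_arm", "payload": {"motion": "-0.0253 0 -0.0118 0 -1; -0.0253 0 -0.0118 0 -1; -0.0253 0 -0.0118 0 -1; -0.0253 0 -0.0118 0 -1; -0.0253 0 -0.0118 0 -1; -0.0253 0 -0.0118 0 -1; -0.0253 0 -0.0118 0 -1; -0.0253 0 -0.0118 0 -1; 0 0 0 6 -1; 0 0 0 6 -1"}}

```text
t: 9.28
position: [0.4952, 0.0435, 0.1071]
eef_rot: [[0.312, 0.003, -0.95], [0.949, -0.042, 0.312], [-0.039, -0.999, -0.016]]
wrist_force: [-0.8, -0.1, -1.7]
width: 0.167
```

Emit:
{"api": "move_arm", "payload": {"motion": "0 0 0 7 -1; 0 0 0 7 -1; 0 0 0 7 -1; 0 0 0 7 -1; 0 0 0 7 -1; 0 0 0 7 -1; 0 0 0 7 -1; 0 0 0 7 -1; 0 0 0 7 -1; 0 0 0 7 -1"}}

```text
t: 10.12
position: [0.4949, 0.0442, 0.1073]
eef_rot: [[1.0, 0.003, -0.031], [0.031, -0.042, 0.999], [0.002, -0.999, -0.042]]
wrist_force: [0.4, -0.6, -1.6]
width: 0.171
```

Emit:
{"api": "move_arm", "payload": {"motion": "0 0 0 7 -1; 0 0 0 7 -1; 0 0 0 7 -1; 0 0 0 7 -1; 0 0 0 7 -1; 0 0 0 7 -1; 0 0 0 7 -1; 0 0 0 7 -1; 0 0 0 7 -1; 0 0 0 7 -1"}}

```text
t: 10.95
position: [0.4949, 0.0442, 0.1073]
eef_rot: [[0.371, 0.003, 0.929], [-0.928, -0.042, 0.371], [0.04, -0.999, -0.012]]
wrist_force: [-1.1, 0.6, -0.9]
width: 0.167
```

Emit:
{"api": "move_arm", "payload": {"motion": "0 0 0 7 -1; 0 0 0 7 -1; 0 0 0 7 -1; 0 0 0 7 -1; 0 0 0 6 -1; 0 0 0 0 -1; 0 0 0 0 -1"}}

```text
t: 11.53
position: [0.4948, 0.0441, 0.1074]
eef_rot: [[-0.203, 0.004, 0.979], [-0.978, -0.042, -0.203], [0.04, -0.999, 0.012]]
wrist_force: [0.1, -0.2, -2.0]
width: 0.171
```

```bash
python3 - <<'E'
from h import *
d=img("wrist");print(d["st"]["position"],d["st"]["eef_rot"][:,0],d["st"]["joints"]);cv2.imwrite("pics/w7.png",d["image"][:,:,::-1])
d=img("top");crop(d,"t7",270,210,200,130,4)
d=img("scene");crop(d,"s7",270,220,150,130,5)
E
```

```text
[0.49482163 0.04410375 0.10735036] [-0.20311907 -0.97832797  0.04021221] [  3.73552339 -13.99395341 110.32392585  -2.41883101  83.62930677
  15.71835076]
```

View pics/w7.png

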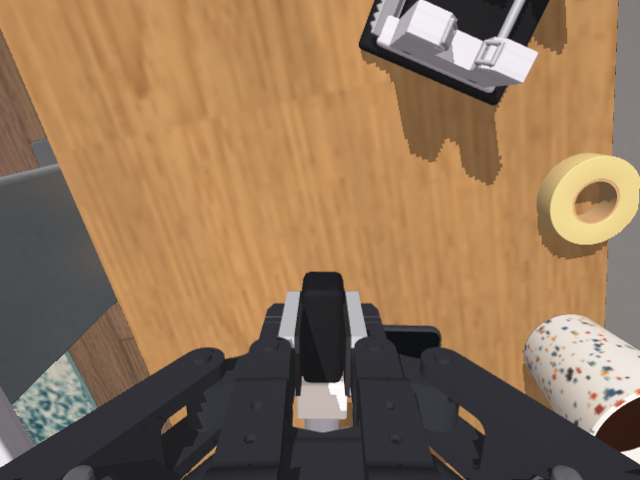

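View pics/t7.png

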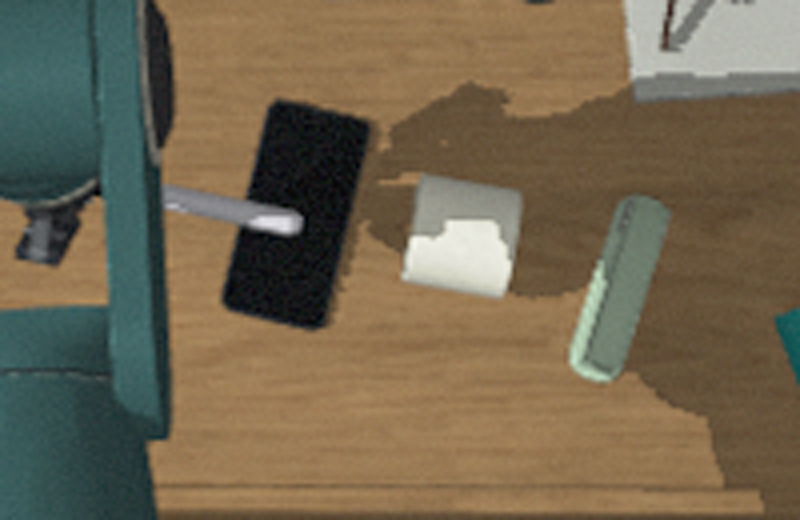

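View pics/s7.png

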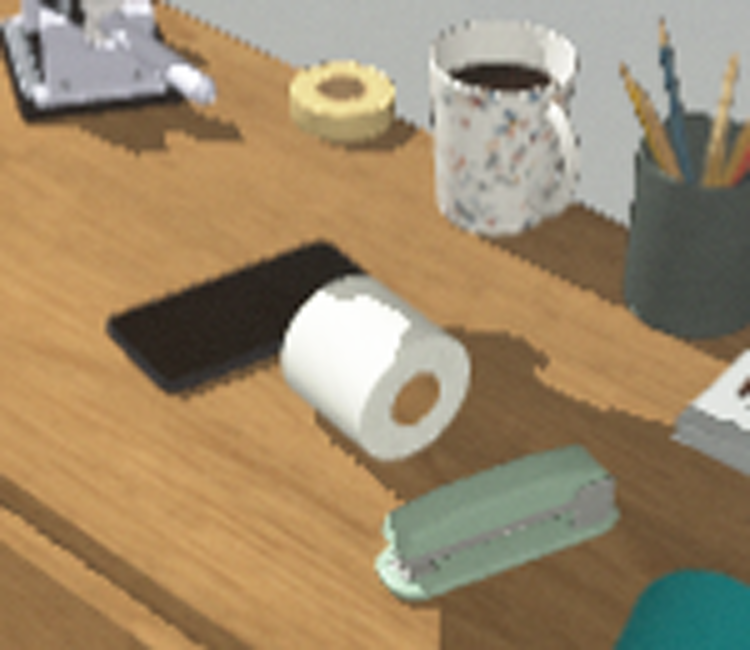

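The tool has picked up a 2.4° tilt and stopped 40 mm short. Joint 6 hit its -170° limit during the shift. I'll undo it with the mirror-image motion at the +170° end, in small steps.

Emit:
{"api": "move_arm", "payload": {"motion": "0 0 0 7 -1; 0 0 0 7 -1; 0 0 0 7 -1; 0 0 0 7 -1; 0 0 0 7 -1; 0 0 0 7 -1; 0 0 0 7 -1; 0 0 0 7 -1; 0 0 0 7 -1; 0 0 0 7 -1"}}

```text
t: 12.52
position: [0.4947, 0.0438, 0.1075]
eef_rot: [[-0.991, 0.004, 0.136], [-0.136, -0.042, -0.99], [0.002, -0.999, 0.042]]
wrist_force: [-0.6, 0.1, -1.5]
width: 0.169
```

Emit:
{"api": "move_arm", "payload": {"motion": "0 0 0 7 -1; 0 0 0 7 -1; 0 0 0 7 -1; 0 0 0 7 -1; 0 0 0 7 -1; 0 0 0 7 -1; 0 0 0 7 -1; 0 0 0 7 -1; 0 0 0 7 -1; 0 0 0 7 -1"}}

```text
t: 13.35
position: [0.4947, 0.0439, 0.1076]
eef_rot: [[-0.467, 0.004, -0.884], [0.884, -0.042, -0.466], [-0.039, -0.999, 0.016]]
wrist_force: [-0.4, 0.1, -1.3]
width: 0.172
```

Emit:
{"api": "move_arm", "payload": {"motion": "0 0 0 7 -1; 0 0 0 6 -1; 0.01 0 0 0 -1; 0.01 0 0 0 -1; 0.01 0 0 0 -1; 0 0 0 0 -1"}}

```text
t: 13.85
position: [0.4872, 0.0644, 0.1066]
eef_rot: [[-0.276, 0.003, -0.961], [0.961, -0.032, -0.276], [-0.032, -0.999, 0.006]]
wrist_force: [-0.8, -0.1, -0.8]
width: 0.169
```

```bash
python3 -c "
from h import *
s=state();print(s['joints'],s['eef_rot'],s['position'])"
```

```text
[  5.78083203 -14.6712128  110.9318627   -1.85025034  83.75711054
 169.9413021 ] [[-0.27627872  0.00298064 -0.96107293]
 [ 0.96055997 -0.03195818 -0.27623038]
 [-0.03153749 -0.99948476  0.00596628]] [0.48720329 0.0643953  0.1066209 ]
```

The tilt is going back down (0.042 to 0.032), so I'll continue.

Emit:
{"api": "move_arm", "payload": {"motion": "0.01 0 0 0 -1; 0.01 0 0 0 -1; 0.01 0 0 0 -1; 0.01 0 0 0 -1; 0 0 0 0 -1"}}

```text
t: 14.27
position: [0.4781, 0.0835, 0.106]
eef_rot: [[-0.3, 0.001, -0.954], [0.954, -0.014, -0.3], [-0.014, -1.0, 0.003]]
wrist_force: [0.3, -0.5, -1.5]
width: 0.168
```

Emit:
{"api": "move_arm", "payload": {"motion": "0.01 0 0 0 -1; 0.01 0 0 0 -1; 0.01 0 0 0 -1; 0 0 0 0 -1"}}

```text
t: 14.6
position: [0.471, 0.0977, 0.1058]
eef_rot: [[-0.319, -0.001, -0.948], [0.948, -0.0, -0.319], [-0.0, -1.0, 0.001]]
wrist_force: [0.3, -0.7, -1.8]
width: 0.171
```

The tool is upright again. I'll roll back to the roll's axis direction, while refining the roll's pose from the pictures.

Emit:
{"api": "move_arm", "payload": {"motion": "0 0 0 -7 -1; 0 0 0 -7 -1; 0 0 0 -7 -1; 0 0 0 -7 -1; 0 0 0 -7 -1; 0 0 0 -7 -1; 0 0 0 -7 -1; 0 0 0 -7 -1; 0 0 0 -7 -1; 0 0 0 -7 -1"}}

```text
t: 15.43
position: [0.4714, 0.097, 0.1058]
eef_rot: [[-1.0, -0.001, -0.019], [0.019, -0.001, -1.0], [0.001, -1.0, 0.001]]
wrist_force: [-0.3, 0.1, -1.4]
width: 0.168
```

Emit:
{"api": "move_arm", "payload": {"motion": "0 0 0 -7 -1; 0 0 0 -7 -1; 0 0 0 -7 -1; 0 0 0 -7 -1; 0 0 0 -7 -1; 0 0 0 -7 -1; 0 0 0 -7 -1; 0 0 0 -7 -1; 0 0 0 -7 -1; 0 0 0 -7 -1"}}

```text
t: 16.27
position: [0.4714, 0.097, 0.1058]
eef_rot: [[-0.36, -0.001, 0.933], [-0.933, -0.001, -0.36], [0.001, -1.0, -0.0]]
wrist_force: [-0.5, -0.2, -1.1]
width: 0.17
```

Emit:
{"api": "move_arm", "payload": {"motion": "0 0 0 -7 -1; 0 0 0 -6.1 -1; 0 0 0 0 -1; 0 0 0 0 -1"}}

```text
t: 16.6
position: [0.4714, 0.097, 0.1057]
eef_rot: [[-0.149, -0.001, 0.989], [-0.989, -0.001, -0.149], [0.001, -1.0, -0.001]]
wrist_force: [0.1, 0.0, -1.5]
width: 0.168
```

```bash
python3 - <<'E'
from h import *
s=img("scene");crop(s,"s8",310,260,80,70,9)
t=img("top");crop(t,"t8",350,240,70,60,10)
print(s["st"]["position"],s["st"]["eef_rot"])
E
```

```text
[0.47136382 0.0969709  0.1057487 ] [[-1.48583198e-01 -8.15986780e-04  9.88899574e-01]
 [-9.88899245e-01 -1.03720141e-03 -1.48584005e-01]
 [ 1.14693062e-03 -9.99999129e-01 -6.52818008e-04]]
```

View pics/s8.png

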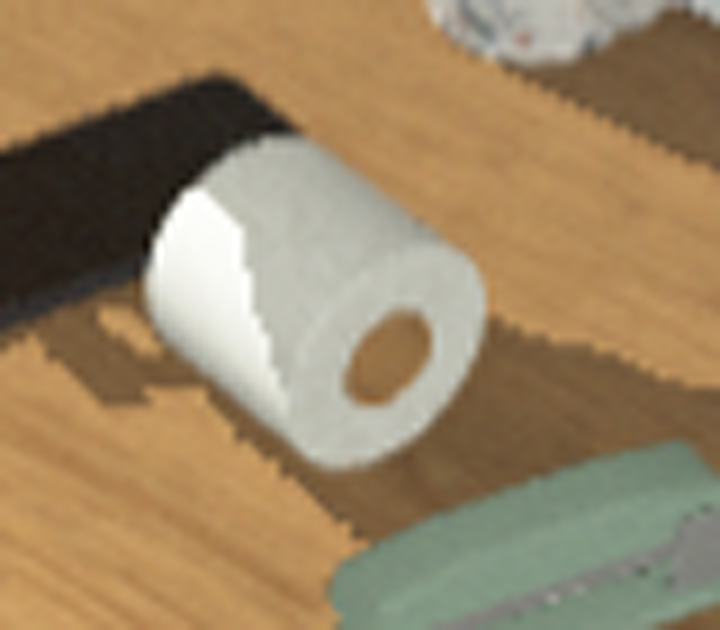

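View pics/t8.png

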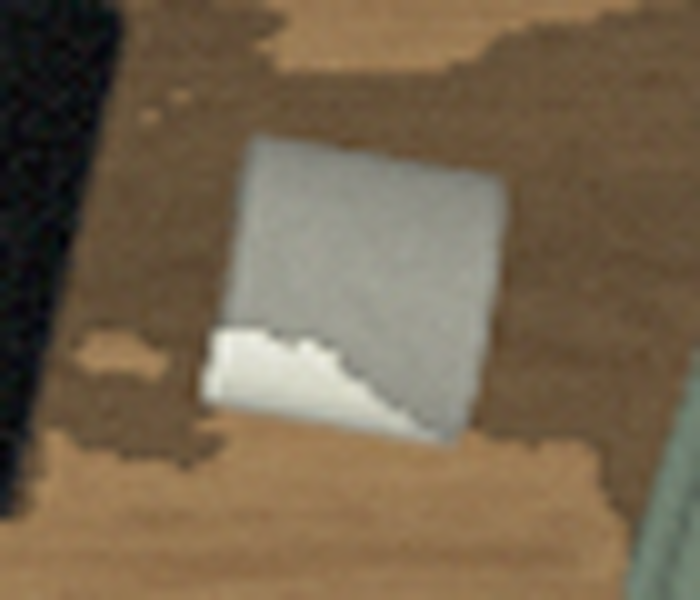

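```bash
cat > roll.py <<'E'
from h import *
s=img("scene");t=img("top")
S=np.array([(148,280),(160,235),(200,180),(240,148),(290,135),(360,180),(420,222),(465,250),(485,300),(470,360),(430,425),(380,460),(335,467),(290,440),(220,380),(165,320)])/9+[310,260]
Tp=np.array([(250,145),(237,230),(205,390),(503,185),(485,330),(458,440),(300,142),(400,157),(460,170),(230,408),(330,427),(430,440)])/10+[350,240]
B=np.array([388,358])/9+[310,260]
a=np.linspace(0,2*np.pi,60)
def cyl(p):
    th=np.radians(p[2]);u=np.array([np.cos(th),np.sin(th),0]);n=np.array([u[1],-u[0],0]);C=np.array([p[0],p[1],.0352])
    return np.vstack([C+sg*.033*u+.0355*(np.cos(a)[:,None]*n+np.sin(a)[:,None]*[0,0,1]) for sg in (-1,1)]),C+.033*u
def f(p,use=(1,1)):
    P,b=cyl(p);o=[]
    for d,pts,w in ((s,S,use[0]),(t,Tp,use[1])):
        h=cv2.convexHull(proj(d,P).astype(np.float32))
        o+=[w*cv2.pointPolygonTest(h,(float(q[0]),float(q[1])),True) for q in pts]
    return np.r_[o,use[0]*(proj(s,b)[0]-B)]
for use in ((1,1),(1,0),(0,1)):
    r=least_squares(f,[.471,-.197,-98.3],args=(use,),diff_step=1e-4);print(use,np.round(r.x,4),np.round(f(r.x),1).tolist())
E
python3 roll.py
```

```text
(1, 1) [   0.4745   -0.1972 -100.1272] [0.2, 0.1, 0.1, -0.2, -0.3, 0.1, -0.3, -0.8, 0.3, 0.7, 0.4, 0.5, 0.7, 0.6, 0.7, 1.5, 0.5, 1.0, 0.2, 0.1, 0.1, -0.2, 0.5, 0.3, 0.5, -0.7, -0.8, -0.3, 0.2, 0.6]
(1, 0) [   0.4766   -0.1959 -101.1953] [0.1, 0.2, 0.4, 0.3, 0.3, 0.7, 0.2, -0.4, 0.4, 0.7, 0.0, -0.1, 0.1, 0.2, 0.1, 0.9, 1.0, 1.6, -0.3, -0.3, -0.7, -1.2, 1.4, 0.9, 1.0, -1.6, -1.5, -0.8, 0.2, 0.1]
(0, 1) [   0.473    -0.1976 -100.3756] [0.5, 0.2, 0.1, -0.3, -0.6, -0.3, -0.7, -1.3, -0.0, 0.7, 0.4, 0.7, 1.1, 1.1, 1.1, 1.9, 0.1, 0.7, 0.1, 0.3, 0.4, 0.3, 0.0, -0.3, -0.1, -0.2, -0.3, 0.2, -0.1, 1.0]
```

The roll fit gives a centre of (0.474, -0.197) and an axis at -100.1°. I'll go to the pre-thread pose.

Emit:
{"api": "move_arm", "payload": {"motion": "0 0 0 1.6 -1; 0.018 0 0.0109 0 -1; 0.018 0 0.0109 0 -1; 0.018 0 0.0109 0 -1; 0.018 0 0.0109 0 -1; 0.0182 0 0.0107 0 -1; 0 0.03 0 0 -1; 0 0.03 0 0 -1; 0 0 0 0 -1; 0 0 0 0 -1"}}

```text
t: 17.63
position: [0.5084, -0.0013, 0.0452]
eef_rot: [[-0.174, -0.004, 0.985], [-0.985, -0.001, -0.174], [0.001, -1.0, -0.003]]
wrist_force: [-0.5, 0.6, -0.8]
width: 0.174
```

Emit:
{"api": "move_arm", "payload": {"motion": "0 0.03 0 0 -1; 0 0.024 0 0 -1; 0 0 0 0 -1; 0 0 0 0 -1; 0 0 0 0 -1"}}

```text
t: 18.05
position: [0.5105, -0.0013, -0.0055]
eef_rot: [[-0.173, 0.002, 0.985], [-0.985, -0.001, -0.173], [0.001, -1.0, 0.002]]
wrist_force: [-0.1, -0.0, -0.9]
width: 0.17
```

```bash
python3 - <<'E'
from h import *
s=img("scene");crop(s,"s9",270,230,130,100,6)
t=img("top");crop(t,"t9",290,220,140,80,5.5)
p=s["st"]["position"];R=s["st"]["eef_rot"]
print(p,R[:,0],s["st"]["joints"])
q=p+R@np.array([.136,-.0435,0]);print(q,(proj(s,q)[0]-[270,230])*6,(proj(t,q)[0]-[290,220])*5.5)
E
```

```text
[ 0.51047719 -0.00127776 -0.00553937] [-1.72714606e-01 -9.84971502e-01  8.97502914e-04] [-2.96529103e+00 -6.74008957e+00  1.15071648e+02 -6.80085512e-02
  7.15646338e+01  7.00180110e+00]
[ 0.48691182 -0.13518089  0.03808259] [363.17117286 304.14724156] [392.74070989 239.15602038]
```

View pics/s9.png

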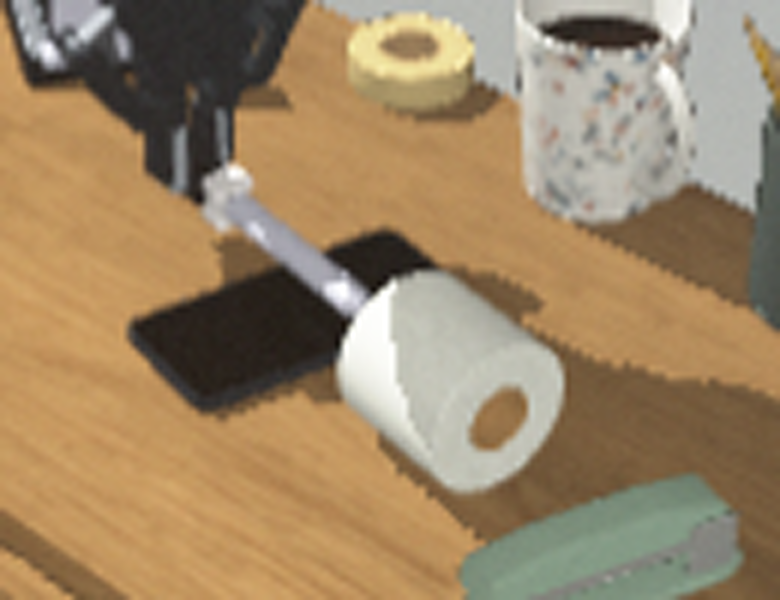

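View pics/t9.png

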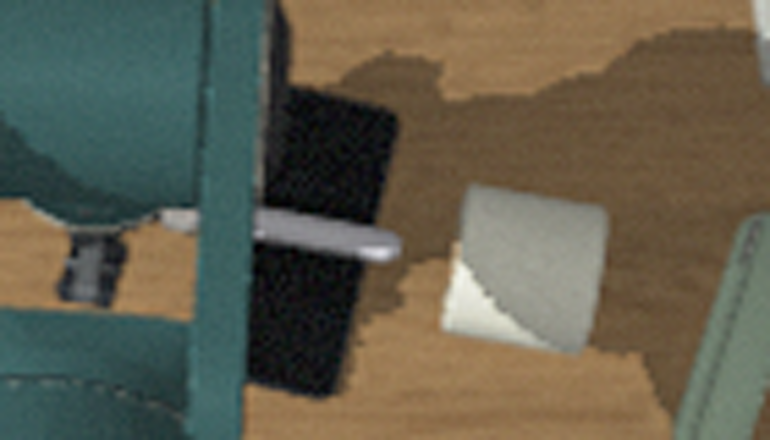

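```bash
python3 - <<'E'
from h import *
s=img("scene");t=img("top")
p=s["st"]["position"];R=s["st"]["eef_rot"];print(p)
for y in (.038,.06,.09,.12,.136,.166,.265):
  for z in (0,):
    q=p+R@np.array([y,-.0435+z,0]);print(y,np.round(q,4),np.round((proj(s,q)[0]-[270,230])*6),np.round((proj(t,q)[0]-[290,220])*5.5))
crop(s,"s10",300,255,40,30,18)
E
```

```text
[ 0.51046096 -0.00134328 -0.00579526]
0.038 [ 0.5038 -0.0387  0.0377] [235. 203.] [190. 204.]
0.06 [ 0.5    -0.0604  0.0378] [262. 225.] [235. 212.]
0.09 [ 0.4948 -0.0899  0.0378] [301. 256.] [297. 223.]
0.12 [ 0.4896 -0.1195  0.0378] [341. 287.] [360. 233.]
0.136 [ 0.4869 -0.1352  0.0378] [363. 305.] [393. 239.]
0.166 [ 0.4817 -0.1648  0.0378] [405. 338.] [455. 250.]
0.265 [ 0.4646 -0.2623  0.0379] [555. 457.] [663. 287.]
```

View pics/s10.png

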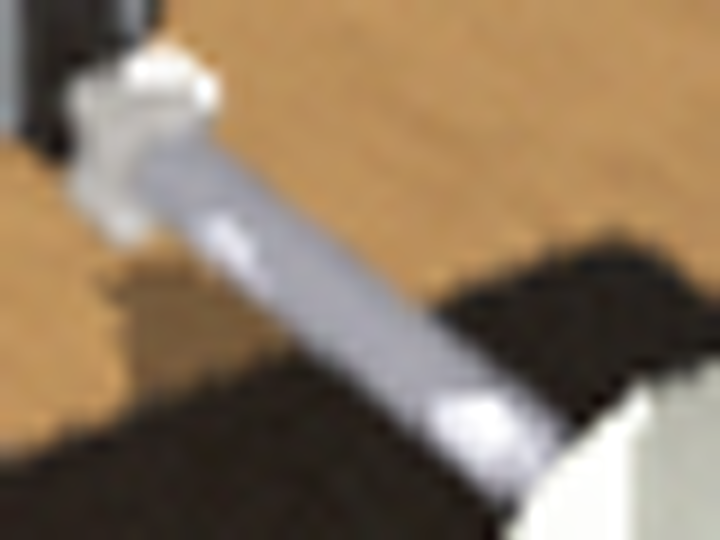

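The rod tip lines up with the bore within about 2 mm, against a capture margin of about 9 mm. I'll start threading slowly.

Emit:
{"api": "move_arm", "payload": {"motion": "0.01 0 0 0 -1; 0.01 0 0 0 -1; 0.01 0 0 0 -1; 0.01 0 0 0 -1; 0.01 0 0 0 -1; 0 0 0 0 -1; 0 0 0 0 -1"}}

```text
t: 18.83
position: [0.5004, -0.0514, -0.0081]
eef_rot: [[-0.174, -0.001, 0.985], [-0.985, -0.001, -0.174], [0.001, -1.0, -0.001]]
wrist_force: [-0.0, 0.8, -1.4]
width: 0.171
```

```bash
python3 - <<'E'
from h import *
s=img("scene");crop(s,"s11",270,230,130,100,6)
t=img("top");crop(t,"t11",290,220,140,80,5.5)
print(s["st"]["position"],s["st"]["wrist_force"])
E
```

```text
[ 0.50042099 -0.05139137 -0.00812373] [-0.04212728  0.84490136 -1.38503139]
```

View pics/s11.png

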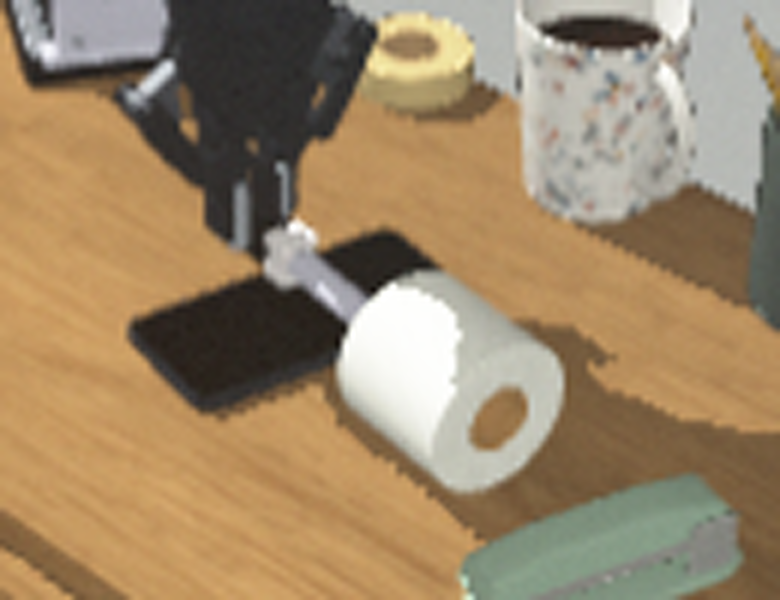

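View pics/t11.png

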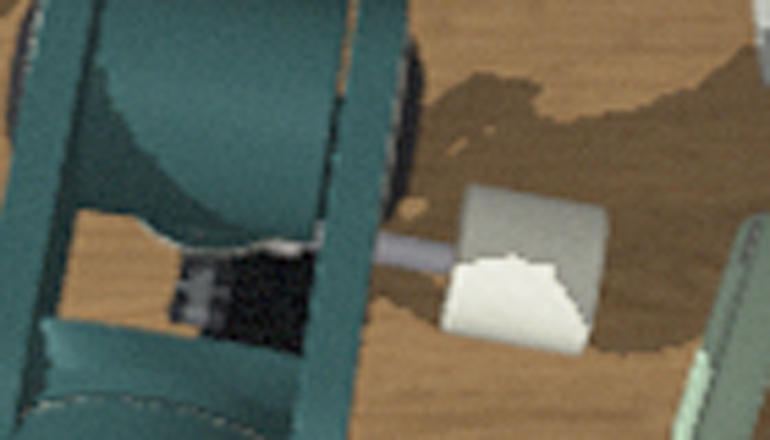

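The roll has not moved and the tip is inside the bore. I'll advance the remaining 68 mm.

Emit:
{"api": "move_arm", "payload": {"motion": "0.01 0 0 0 -1; 0.01 0 0 0 -1; 0.01 0 0 0 -1; 0.01 0 0 0 -1; 0.01 0 0 0 -1; 0.01 0 0 0 -1; 0.008 0 0 0 -1; 0 0 0 0 -1; 0 0 0 0 -1"}}

```text
t: 19.68
position: [0.4887, -0.118, -0.008]
eef_rot: [[-0.174, -0.001, 0.985], [-0.985, -0.001, -0.174], [0.001, -1.0, -0.001]]
wrist_force: [-0.9, 0.6, -2.1]
width: 0.171
```

```bash
python3 - <<'E'
from h import *
s=img("scene");crop(s,"s12",270,230,130,100,6)
t=img("top");crop(t,"t12",290,220,140,80,5.5)
print(s["st"]["position"],s["st"]["wrist_force"])
w=img("wrist");cv2.imwrite("pics/w12.png",w["image"][:,:,::-1])
E
```

```text
[ 0.48872959 -0.11801987 -0.0080286 ] [-0.88742416  0.57829154 -2.09096937]
```

View pics/s12.png

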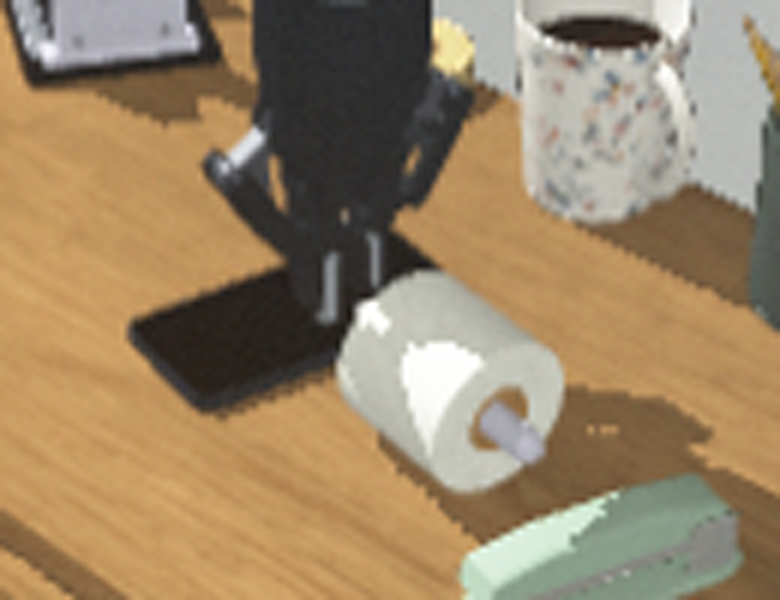

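View pics/t12.png

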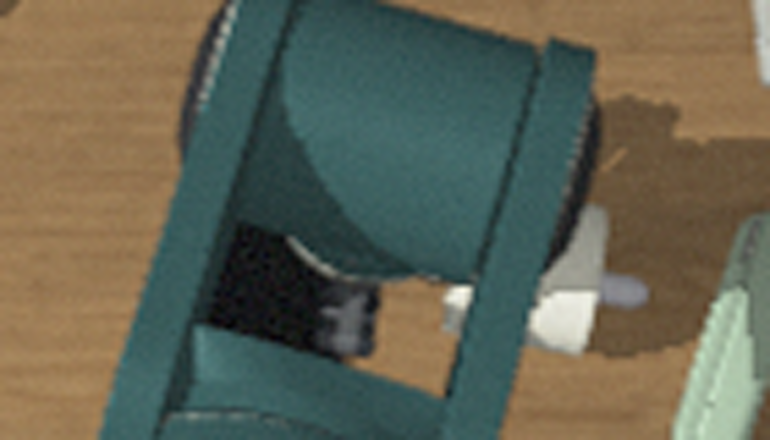

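View pics/w12.png

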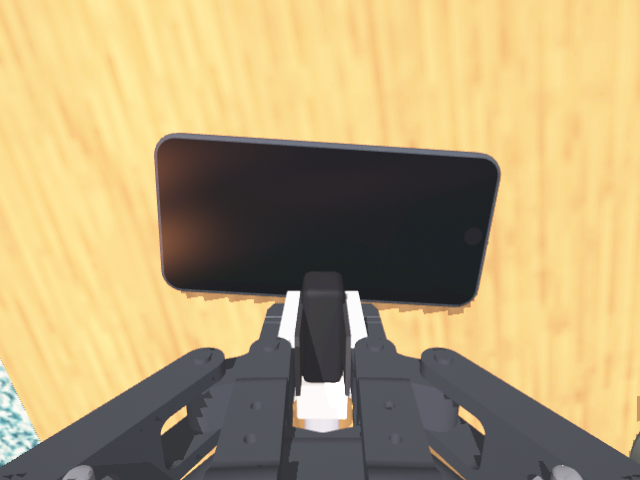

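The rod is through the core with about 23 mm showing beyond the far face, so the roll sits at spindle y ≈ 50 mm. I'll lift smoothly.

Emit:
{"api": "move_arm", "payload": {"motion": "0 -0.004 0 0 -1; 0 -0.006 0 0 -1; 0 -0.008 0 0 -1; 0 -0.012 0 0 -1; 0 -0.016 0 0 -1; 0 -0.016 0 0 -1; 0 -0.014 0 0 -1; 0 -0.008 0 0 -1; 0 -0.004 0 0 -1; 0 0 0 0 -1"}}

```text
t: 20.67
position: [0.4892, -0.1176, 0.0811]
eef_rot: [[-0.173, 0.001, 0.985], [-0.985, -0.001, -0.173], [0.001, -1.0, 0.001]]
wrist_force: [0.8, -1.2, -3.5]
width: 0.172
```

Emit:
{"api": "move_arm", "payload": {"motion": "0 -0.008 0 0 -1; 0 -0.014 0 0 -1; 0 -0.014 0 0 -1; 0 -0.006 0 0 -1; 0 0 0 0 -1; 0 0 0 0 -1; 0 0 0 0 -1"}}

```text
t: 21.25
position: [0.4887, -0.1174, 0.1215]
eef_rot: [[-0.173, -0.001, 0.985], [-0.985, -0.001, -0.173], [0.001, -1.0, -0.001]]
wrist_force: [-0.1, 0.1, -3.1]
width: 0.167
```

```bash
python3 - <<'E'
from h import *
s=img("scene");crop(s,"s13",270,170,130,110,6)
print(s["st"]["position"],s["st"]["wrist_force"],s["st"]["wrist_torque"],s["st"]["joints"],s["st"]["eef_rot"][:,1])
p=s["st"]["position"];R=s["st"]["eef_rot"]
for y in (.03,.1,.115,.139):
    for pd in (0,3): q=p+R@np.array([y,-.0435+y*np.tan(np.radians(pd)),0]);print(y,pd,np.round((proj(s,q)[0]-[270,170])*6))
E
```

```text
[ 0.4887108  -0.11741225  0.12146901] [-0.05018062  0.09939703 -3.07267971] [ 0.12365056  0.00111545 -0.02590608] [-1.63708496e+01 -1.36423025e+01  1.08680669e+02 -7.15675841e-02
  8.50210671e+01 -6.41572542e+00] [-1.34592906e-03 -9.01573886e-04 -9.99998688e-01]
0.03 0 [383. 430.]
0.03 3 [383. 433.]
0.1 0 [491. 505.]
0.1 3 [491. 516.]
0.115 0 [516. 522.]
0.115 3 [515. 535.]
0.139 0 [556. 550.]
0.139 3 [555. 565.]
```

View pics/s13.png

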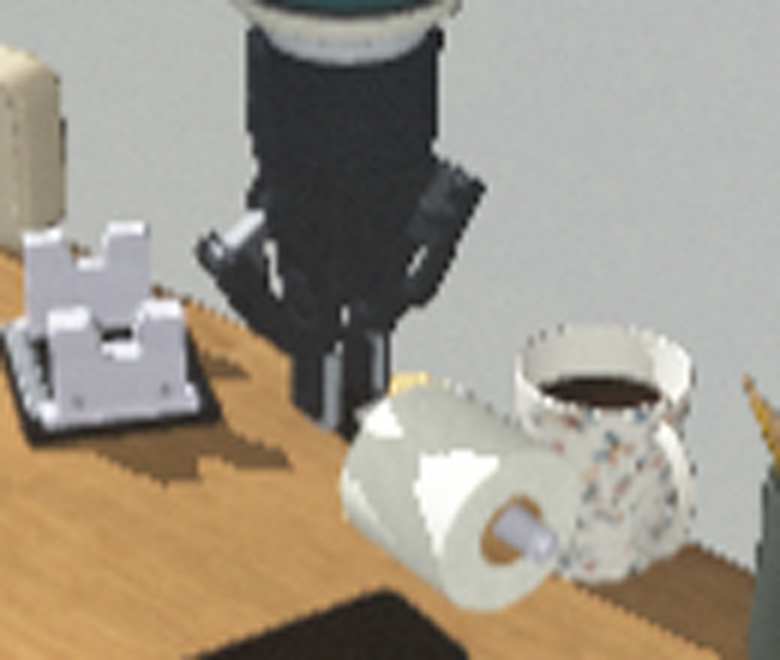

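The roll hangs on the rod about level. I'll carry it away from the mug and pencils first, then look at the stand with the wrist camera.

Emit:
{"api": "move_arm", "payload": {"motion": "-0.008 0 -0.0032 0 -1; -0.017 0 -0.0066 0 -1; -0.025 0 -0.0097 0 -1; -0.028 0 -0.0109 0 -1; -0.028 0 -0.0109 0 -1; -0.028 0 -0.0109 0 -1; -0.025 0 -0.0097 0 -1; -0.017 0 -0.0066 0 -1; -0.008 0 -0.003 0 -1; 0 0 0 0 -1"}}

```text
t: 22.13
position: [0.4497, 0.0777, 0.1215]
eef_rot: [[-0.171, -0.001, 0.985], [-0.985, -0.001, -0.171], [0.001, -1.0, -0.001]]
wrist_force: [-0.5, 0.2, -2.5]
width: 0.167
```

Emit:
{"api": "move_arm", "payload": {"motion": "0 0 0 0 -1; 0 0 0 0 -1"}}

```text
t: 22.3
position: [0.4503, 0.0755, 0.1216]
eef_rot: [[-0.173, -0.001, 0.985], [-0.985, -0.001, -0.173], [0.002, -1.0, -0.001]]
wrist_force: [-0.5, -1.3, -3.3]
width: 0.169
```

```bash
python3 - <<'E'
from h import *
import pickle
w=img("wrist");cv2.imwrite("pics/w14.png",w["image"][:,:,::-1])
print(w["st"]["position"],w["st"]["eef_rot"],w["st"]["joints"])
pickle.dump(w,open("w14.pkl","wb"))
p=proj(w,[[.6177,.179,.067]])[0].astype(int);print(p)
x0=max(0,min(640-200,p[0]-100));y0=max(0,min(480-150,p[1]-75));print(x0,y0);crop(w,"w14c",x0,y0,200,150,4)
E
```

```text
[0.45033277 0.07547004 0.12161929] [[-1.73180321e-01 -1.05330119e-03  9.84889571e-01]
 [-9.84888946e-01 -1.36795206e-03 -1.73181674e-01]
 [ 1.52969418e-03 -9.99998510e-01 -8.00482320e-04]] [ 6.36335019e+00 -2.00472883e+01  1.13678986e+02 -7.13441651e-02
  8.64369696e+01  1.63406549e+01]
[594  13]
440 0
```

View pics/w14.png

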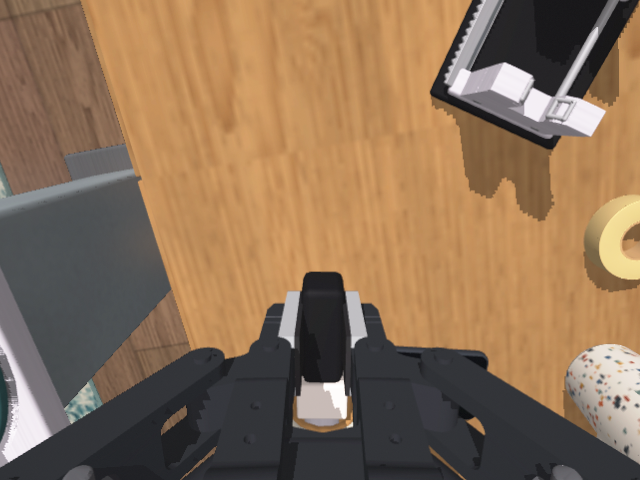

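View pics/w14c.png

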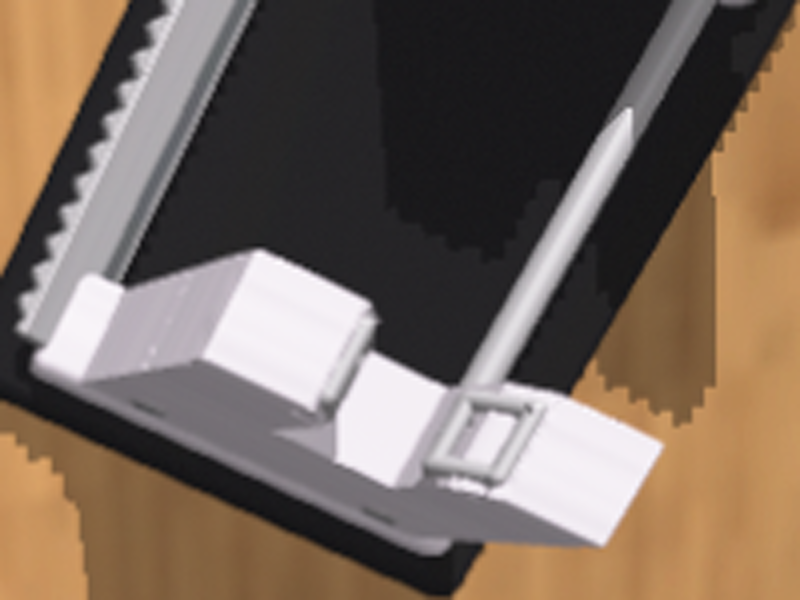

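```bash
python3 - <<'E'
from h import *
import pickle
w=pickle.load(open("w14.pkl","rb"))
m1=np.array([(-34,-56,67),(-34,-40,67),(34,-56,67),(34,-40,67)])/1e3
p1=np.array([(203,360),(258,250),(604,545),(662,443)])/4+[440,0]
A=(w,m1,p1,0)
w2=dict(w);w2["st"]=dict(position=np.array([0.41327701,0.20694121,0.19371554]),eef_rot=np.array([[1.40311633e-01,1.14034547e-05,-9.90107391e-01],[9.90107391e-01,-1.32803620e-06,1.40311633e-01],[2.85138886e-07,-1.,-1.14769837e-05]]))
m2=np.array([(34,-56,67),(34,-40,67),(-34,-40,67),(-34,-56,67),(34,40,67),(34,50,67),(-34,40,67),(-34,50,67)])/1e3
p2=np.array([(136,103),(118,178),(455,318),(477,243),(34,540),(24,572),(353,657),(340,694)])/4+[10,110]
B=(w2,m2,p2,0)
t=img("top");s=img("scene")
crop(t,"t14",215,185,65,65,10);crop(s,"s14",260,200,55,50,12)
for n,o in (("w14",[A]),("w1",[B]),("both",[A,B])):
    x,r=fit(o,[.617,.178,-32]);print(n,np.round(x,4),np.round(r,1).tolist())
E
```

```text
w14 [  0.6188   0.1787 -32.1866] [[-0.7, 0.2], [-0.2, -0.6], [0.0, 0.8], [1.2, -0.1]]
w1 [  0.6178   0.1783 -32.2851] [[-0.4, -0.8], [-0.4, -0.2], [0.0, 0.3], [0.0, 0.7], [0.1, -1.8], [0.3, 0.5], [0.0, 0.0], [0.3, 0.6]]
both [  0.6183   0.1787 -32.0689] [[-1.6, 0.6], [-1.2, -0.2], [-0.7, 1.0], [0.4, 0.0], [-1.2, -0.2], [-1.0, 0.4], [-0.6, 0.6], [-0.6, 1.0], [-0.1, -1.1], [0.1, 1.2], [-0.2, 0.4], [0.2, 1.0]]
```

View pics/t14.png

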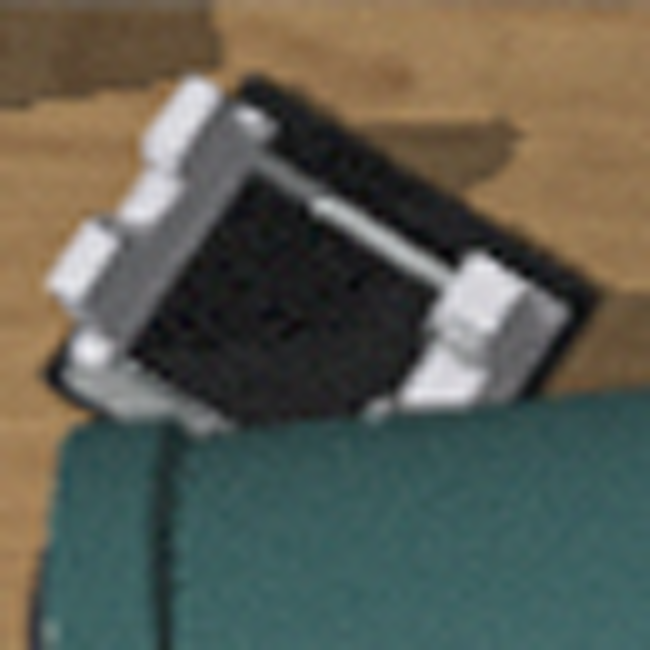

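View pics/s14.png

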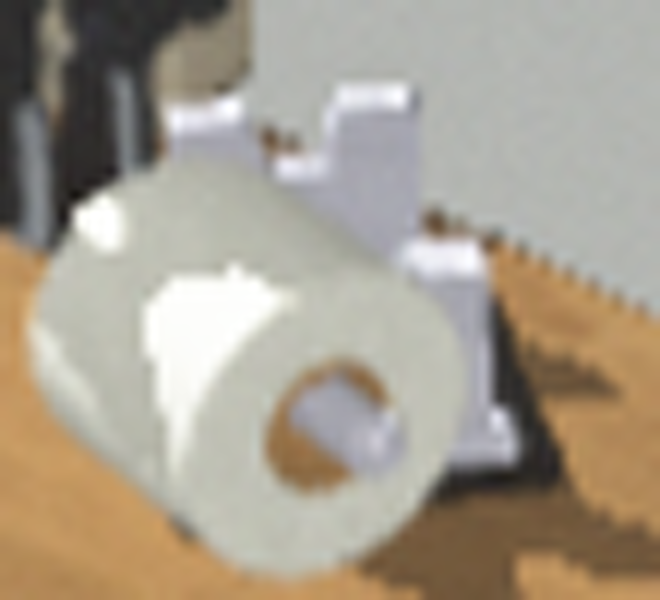

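```bash
python3 - <<'E'
from h import *
import pickle
w=pickle.load(open("w14.pkl","rb"))
crop(w,"w14k",270,260,105,185,4)
p=w["st"]["position"];R=w["st"]["eef_rot"]
for dlt in (-.003,0,.003,.006):
    print(dlt,[np.round((proj(w,p+R@np.array([x+dlt,-.0435-h,z]))[0]-[270,260])*4).tolist() for x,h,z in ((-.018,.011,0),(-.018,-.011,0),(.022,.011,0),(.022,.011,.01),(.022,.011,-.01),(.038,.011,0),(.038,.011,.01),(.038,.011,-.01))])
E
```

```text
-0.003 [[210.0, 86.0], [210.0, -0.0], [210.0, 471.0], [314.0, 471.0], [105.0, 471.0], [210.0, 609.0], [311.0, 609.0], [109.0, 608.0]]
0 [[210.0, 117.0], [210.0, 27.0], [210.0, 498.0], [313.0, 498.0], [106.0, 498.0], [210.0, 633.0], [310.0, 633.0], [109.0, 633.0]]
0.003 [[210.0, 148.0], [210.0, 55.0], [210.0, 524.0], [313.0, 524.0], [107.0, 524.0], [210.0, 658.0], [309.0, 658.0], [110.0, 658.0]]
0.006 [[210.0, 178.0], [210.0, 81.0], [210.0, 549.0], [312.0, 550.0], [107.0, 549.0], [210.0, 682.0], [309.0, 682.0], [110.0, 682.0]]
```

View pics/w14k.png

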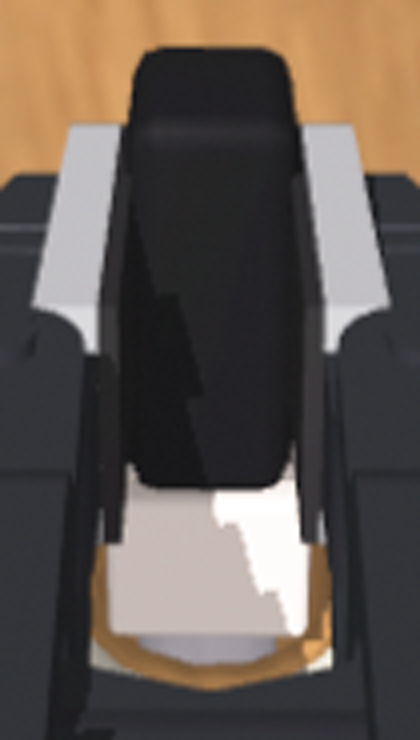

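The two wrist views agree: stand origin (0.618, 0.1786), its y axis at 57.8°. The key sits where expected in the jaws, within about 1 mm. I'll turn the loaded spindle to the stand's axis.

Emit:
{"api": "move_arm", "payload": {"motion": "0 0 0 -3.8 -1; 0 0 0 -7 -1; 0 0 0 -7 -1; 0 0 0 -7 -1; 0 0 0 -7 -1; 0 0 0 -7 -1; 0 0 0 -7 -1; 0 0 0 -7 -1; 0 0 0 -7 -1; 0 0 0 -7 -1"}}

```text
t: 23.28
position: [0.4504, 0.0755, 0.1217]
eef_rot: [[0.84, -0.001, 0.543], [-0.543, -0.001, 0.84], [-0.0, -1.0, -0.002]]
wrist_force: [-0.4, -0.0, -3.0]
width: 0.172
```

Emit:
{"api": "move_arm", "payload": {"motion": "0 0 0 -7 -1; 0 0 0 -7 -1; 0 0 0 -7 -1; 0 0 0 -7 -1; 0 0 0 -7 -1; 0 0 0 -7 -1; 0 0 0 -7 -1; 0 0 0 -7 -1; 0 0 0 -7 -1; 0 0 0 -7 -1"}}

```text
t: 24.12
position: [0.4503, 0.0755, 0.1217]
eef_rot: [[0.797, -0.001, -0.604], [0.604, -0.001, 0.797], [-0.002, -1.0, -0.0]]
wrist_force: [-0.1, -1.3, -2.7]
width: 0.169
```

Emit:
{"api": "move_arm", "payload": {"motion": "0 0 0 -7 -1; 0 0 0 -5 -1; 0 0 0 -2 -1; 0 0 0 0 -1; 0 0 0 0 -1; 0 0 0 0 -1"}}

```text
t: 24.62
position: [0.4503, 0.0758, 0.1218]
eef_rot: [[0.633, -0.001, -0.774], [0.774, -0.001, 0.633], [-0.001, -1.0, -0.0]]
wrist_force: [-0.2, 0.6, -2.9]
width: 0.168
```

```bash
cat > go.py <<'E'
from h import *
s=state();p=s["position"];R=s["eef_rot"]
print(p,np.degrees(np.arctan2(R[1,0],R[0,0])),R[:,1],s["joints"],s["wrist_force"],s["width"])
print("tool delta to home",R.T@(np.array([.5765,.1122,.0125])-p))
E
python3 go.py
```

```text
[0.45032445 0.07580909 0.12177374] 50.72985899393428 [-8.80204312e-04 -1.16906514e-03 -9.99998929e-01] [ 6.39844220e+00 -2.00542677e+01  1.13669747e+02 -6.10627270e-02
  8.64421056e+01 -1.34327599e+02] [-0.18239125  0.63208486 -2.8910537 ] 0.1684374156791042
tool delta to home [ 0.10819871  0.10912002 -0.07464033]
```

Emit:
{"api": "move_arm", "payload": {"motion": "0 0 0 -5 -1; 0 0 0 -2.07 -1; 0.008 0 -0.0071 0 -1; 0.016 0 -0.0142 0 -1; 0.022 0 -0.0196 0 -1; 0.022 0 -0.0196 0 -1; 0.016 0 -0.0142 0 -1; 0.0095 0 -0.0085 0 -1; 0.0046 0 -0.0042 0 -1; 0 0 0 0 -1"}}

```text
t: 25.45
position: [0.5769, 0.1129, 0.1211]
eef_rot: [[0.532, -0.002, -0.847], [0.847, -0.001, 0.532], [-0.002, -1.0, 0.001]]
wrist_force: [0.0, 0.6, -2.8]
width: 0.168
```

Emit:
{"api": "move_arm", "payload": {"motion": "0 0 0 0 -1; 0 0 0 0 -1; 0 0 0 0 -1"}}

```text
t: 25.7
position: [0.5758, 0.1126, 0.122]
eef_rot: [[0.531, -0.0, -0.847], [0.847, -0.001, 0.531], [-0.001, -1.0, -0.0]]
wrist_force: [-0.5, 0.2, -2.9]
width: 0.176
```

```bash
python3 go.py; python3 - <<'E'
from h import *
s=img("scene");crop(s,"s15",240,150,100,100,6)
t=img("top");crop(t,"t15",200,160,110,90,7)
w=img("wrist");cv2.imwrite("pics/w15.png",w["image"][:,:,::-1])
E
```

```text
[0.57584848 0.11262189 0.12195175] 57.90613170241063 [-4.28182308e-04 -1.03889338e-03 -9.99999369e-01] [ 8.60597601e+00 -2.68873664e+00  9.88535346e+01 -5.55004432e-02
  8.38683688e+01 -1.39294218e+02] [-0.45128937  0.24275882 -2.89550064] 0.17573798959540582
tool delta to home [ 0.00010997  0.10945184 -0.00075539]
```

View pics/s15.png

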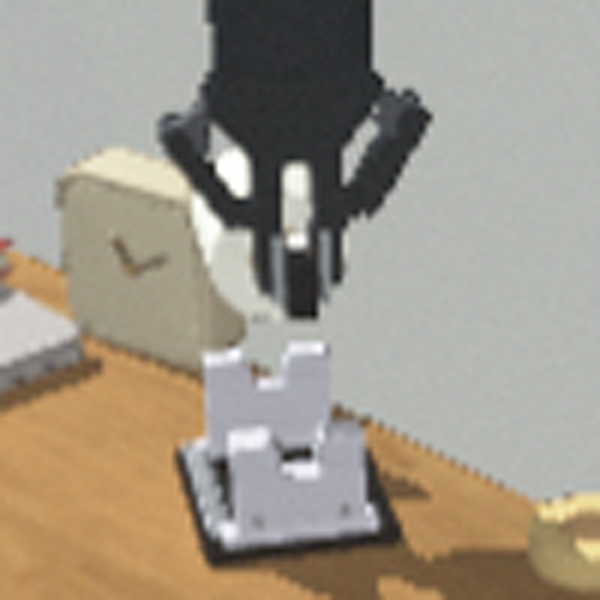

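View pics/t15.png

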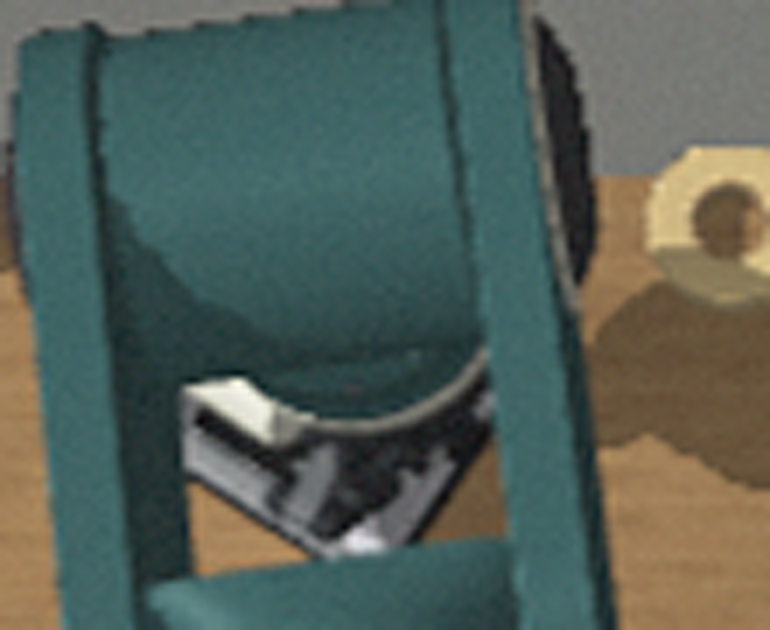

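View pics/w15.png

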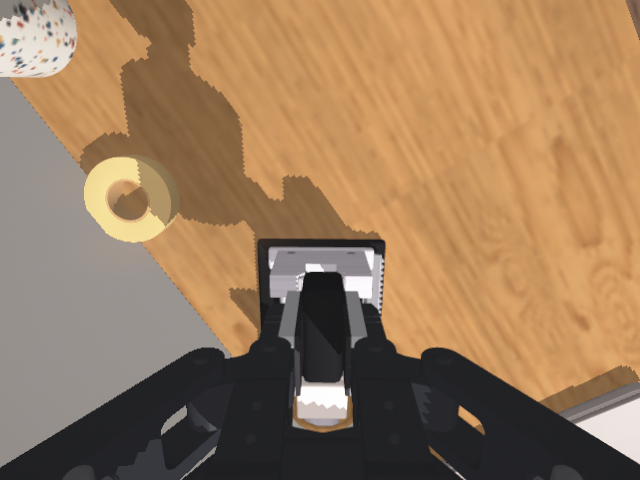

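```bash
python3 - <<'E'
from h import *
w=img("wrist");crop(w,"w15c",250,230,145,110,5.5)
m=np.array([(-34,-56,67),(34,-56,67),(-34,-40,67),(34,-40,67),(-52,-59,8),(52,-59,8)])/1e3
a=np.radians(-32.2);R=np.array([[np.cos(a),-np.sin(a),0],[np.sin(a),np.cos(a),0],[0,0,1]])
print(np.round((proj(w,m@R.T+[.6183,.1786,0])-[250,230])*5.5))
E
```

```text
[[674. 248.]
 [105. 246.]
 [669. 370.]
 [110. 368.]
 [749.  74.]
 [ 34.  72.]]
```

View pics/w15c.png

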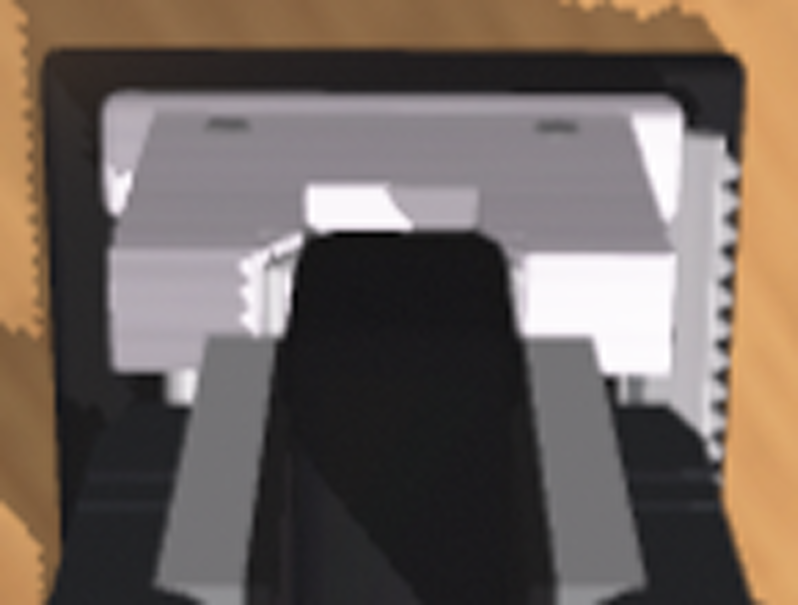

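The cheek lies where the fit predicted, within 0.6 mm. I'll descend to about 20 mm above home.

Emit:
{"api": "move_arm", "payload": {"motion": "0 0.006 0 0 -1; 0 0.012 0 0 -1; 0 0.016 0 0 -1; 0 0.016 0 0 -1; 0 0.014 0 0 -1; 0 0.012 0 0 -1; 0 0.008 0 0 -1; 0 0.005 0 0 -1; 0 0 0 0 -1; 0 0 0 0 -1"}}

```text
t: 26.73
position: [0.5766, 0.1128, 0.033]
eef_rot: [[0.531, -0.0, -0.847], [0.847, -0.001, 0.531], [-0.001, -1.0, -0.0]]
wrist_force: [0.6, 0.9, -3.1]
width: 0.171
```

```bash
python3 go.py; python3 - <<'E'
from h import *
s=img("scene");crop(s,"s16",240,170,90,90,7)
w=img("wrist");crop(w,"w16",230,230,185,150,4.3)
E
```

```text
[0.57658743 0.1127703  0.03297335] 57.923191347931265 [-4.39561061e-04 -1.00225845e-03 -9.99999401e-01] [ 8.60829394e+00  1.01638960e+00  1.03764025e+02 -5.48142242e-02
  7.52530889e+01 -1.39300934e+02] [ 0.59263263  0.94234914 -3.13183969] 0.17064254071933602
tool delta to home [-0.0005075   0.02047395 -0.00022551]
```

View pics/s16.png

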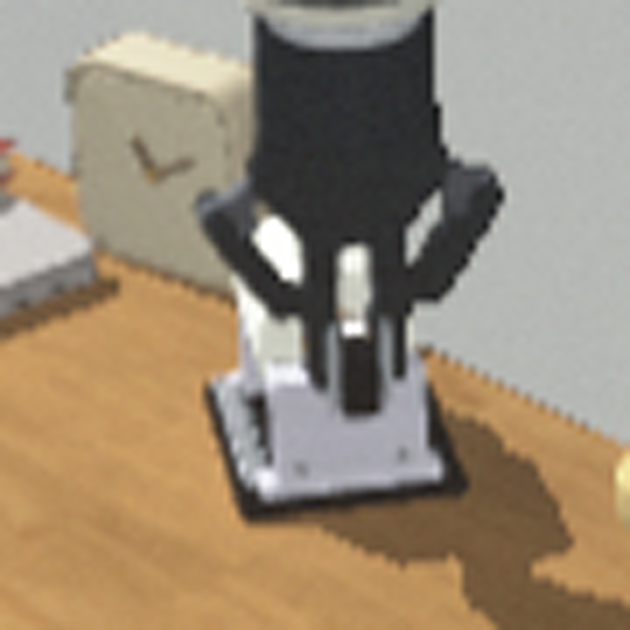

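View pics/w16.png

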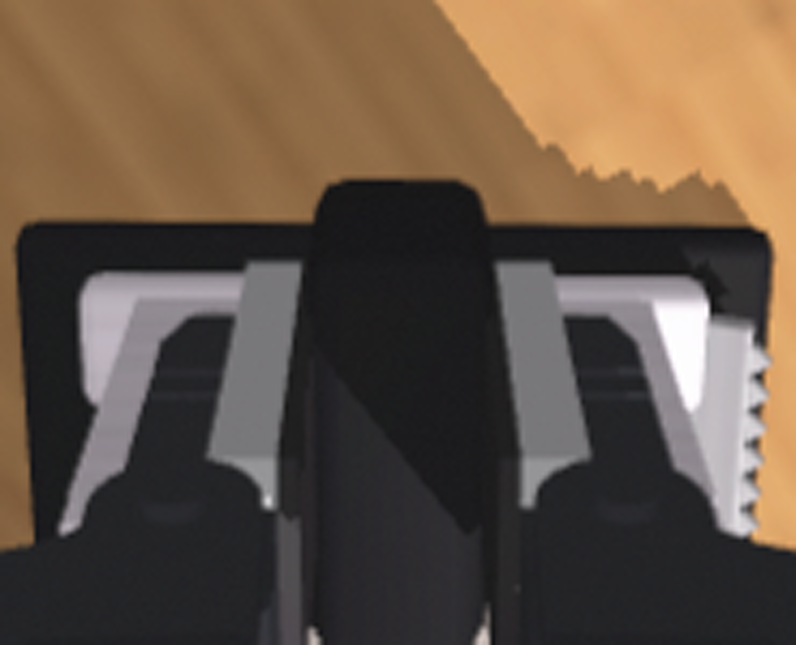

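Emit:
{"api": "move_arm", "payload": {"motion": "0 0.003 0 0 -1; 0 0.003 0 0 -1; 0 0.003 0 0 -1; 0 0.003 0 0 -1; 0 0 0 0 -1"}}

```text
t: 27.25
position: [0.5763, 0.1128, 0.0203]
eef_rot: [[0.531, -0.001, -0.847], [0.847, -0.001, 0.531], [-0.001, -1.0, 0.0]]
wrist_force: [1.5, 0.6, -2.5]
width: 0.169
```

Emit:
{"api": "move_arm", "payload": {"motion": "0 0.003 0 0 -1; 0 0.003 0 0 -1; 0 0 0 0 -1; 0 0 0 0 -1"}}

```text
t: 27.58
position: [0.5759, 0.1126, 0.0139]
eef_rot: [[0.531, -0.002, -0.847], [0.847, -0.001, 0.531], [-0.002, -1.0, 0.001]]
wrist_force: [0.9, -0.2, -5.0]
width: 0.174
```

```bash
python3 go.py
```

```text
[0.57593288 0.11260422 0.01392417] 57.9214438702698 [-0.00186525 -0.00133978 -0.99999736] [ 8.60567205e+00  1.99872635e+00  1.04659171e+02 -6.24940411e-02
  7.34592660e+01 -1.39297866e+02] [ 0.87694729 -0.16099871 -4.9603713 ] 0.1740852929553369
tool delta to home [-3.82883150e-05  1.42364777e-03 -6.96444193e-04]
```

Emit:
{"api": "move_arm", "payload": {"motion": "0 0.002 0 0 -1; 0 0 0 0 -1; 0 0 0 0 -1; 0 0 0 0 -1"}}

```text
t: 27.92
position: [0.5763, 0.1127, 0.0127]
eef_rot: [[0.531, -0.001, -0.847], [0.847, -0.001, 0.531], [-0.001, -1.0, 0.0]]
wrist_force: [0.4, -1.1, -1.2]
width: 0.168
```

```bash
python3 go.py; python3 - <<'E'
from h import *
s=img("scene");crop(s,"s17",255,190,60,60,10)
t=img("top");crop(t,"t17",215,185,65,65,10)
w=img("wrist");crop(w,"w17",270,290,105,150,4)
E
```

```text
[0.57632888 0.11274398 0.01273185] 57.92527572274297 [-7.60608359e-04 -1.03394485e-03 -9.99999176e-01] [ 8.60899655e+00  2.06954191e+00  1.04705981e+02 -5.43484578e-02
  7.32764411e+01 -1.39300613e+02] [ 0.41875867 -1.05174587 -1.17291734] 0.16782345053542924
tool delta to home [-0.00036978  0.00023229 -0.00043389]
```

View pics/s17.png

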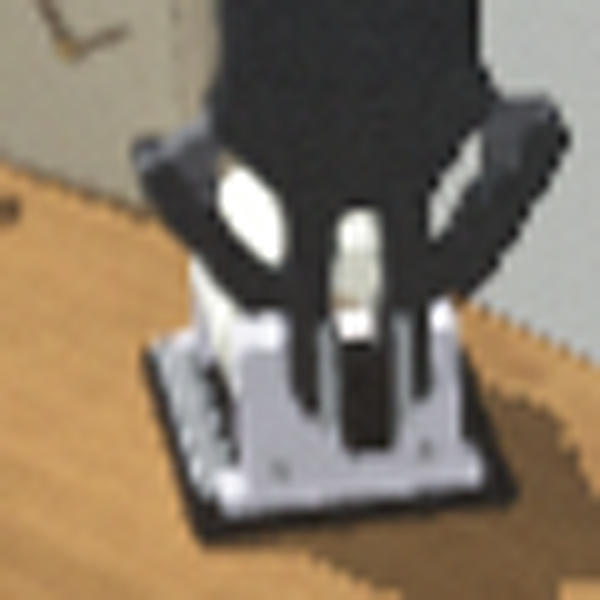

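View pics/w17.png

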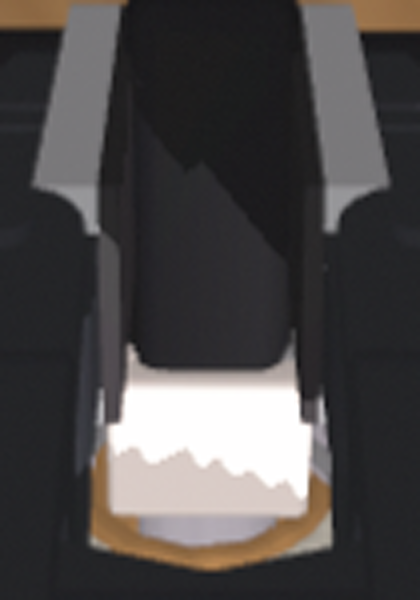

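The force hasn't risen as a hard stop would make it, so I'll press on in small steps until it does.

Emit:
{"api": "move_arm", "payload": {"motion": "0 0.0015 0 0 -1; 0 0 0 0 -1; 0 0 0 0 -1"}}

```text
t: 28.32
position: [0.5765, 0.1127, 0.0124]
eef_rot: [[0.531, -0.0, -0.847], [0.847, -0.001, 0.531], [-0.001, -1.0, -0.0]]
wrist_force: [-9.5, -3.1, 12.5]
width: 0.17
```

Emit:
{"api": "move_arm", "payload": {"motion": "0 0.0015 0 0 -1; 0 0 0 0 -1; 0 0 0 0 -1"}}

```text
t: 28.57
position: [0.5769, 0.1124, 0.012]
eef_rot: [[0.531, 0.001, -0.847], [0.847, -0.001, 0.531], [-0.001, -1.0, -0.001]]
wrist_force: [-12.3, -6.1, 22.9]
width: 0.17
```

```bash
python3 go.py
```

```text
[0.57690425 0.11243181 0.01203135] 57.92482143950093 [ 6.90873469e-04 -1.44165226e-03 -9.99998722e-01] [ 8.59028467e+00  2.11619997e+00  1.04728347e+02 -9.15259562e-02
  7.31286714e+01 -1.39308027e+02] [-12.30851321  -6.13615848  22.93576427] 0.17017173787445447
tool delta to home [-0.00041149 -0.0004686   0.00021881]
```

There is now a hard stop: about 23 N up, with the rod axis at z ≈ 0.0555–0.056 m, which matches home. I'll relieve the press, open and look before retreating.

Emit:
{"api": "move_arm", "payload": {"motion": "0 -0.0025 0 0 -1; 0 0 0 0 -1; 0 0 0 0 0.5; 0 0 0 0 1; 0 0 0 0 1; 0 0 0 0 1; 0 0 0 0 1; 0 0 0 0 1; 0 0 0 0 1; 0 0 0 0 1"}}

```text
t: 29.4
position: [0.5764, 0.1127, 0.0122]
eef_rot: [[0.531, -0.001, -0.847], [0.847, -0.001, 0.531], [-0.001, -1.0, 0.0]]
wrist_force: [0.3, 0.3, -0.5]
width: 1.004
```

```bash
python3 go.py; python3 - <<'E'
from h import *
s=img("scene");crop(s,"s18",255,190,60,60,10)
w=img("wrist");crop(w,"w18",220,250,200,150,4)
E
```

```text
[0.57635419 0.11273383 0.01216718] 57.92347474866473 [-7.26562180e-04 -1.05794731e-03 -9.99999176e-01] [ 8.60856790e+00  2.10244957e+00  1.04728839e+02 -5.60904824e-02
  7.32189521e+01 -1.39298687e+02] [ 0.29017747  0.26983291 -0.48493095] 1.004399786797985
tool delta to home [-0.00037533 -0.00033236 -0.00040702]
```

View pics/s18.png

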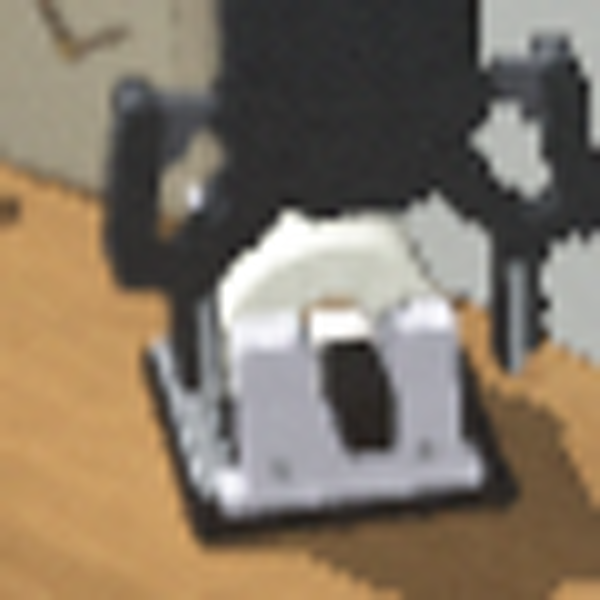

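View pics/w18.png

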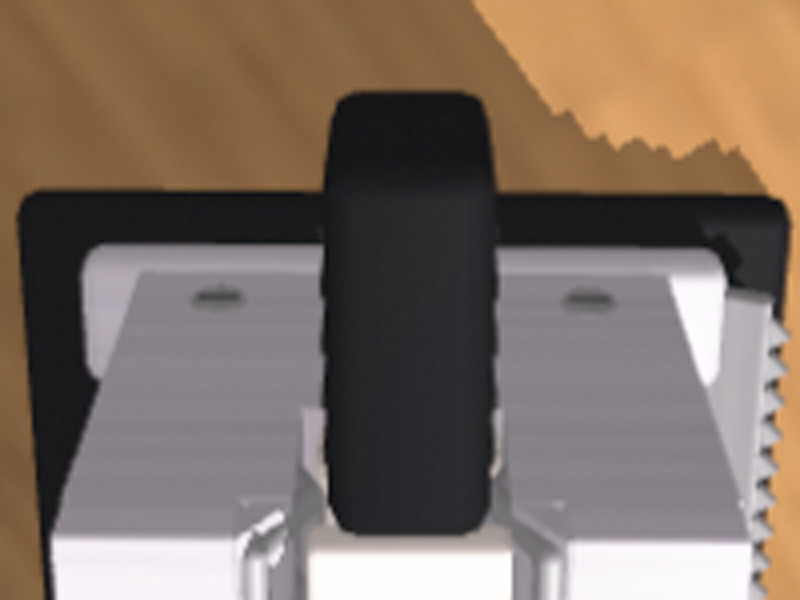

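The key is in the recess, its top edge at crop v≈540 against the cheek top at ≈535, so it looks flush. I'll retreat straight up and check.

Emit:
{"api": "move_arm", "payload": {"motion": "0 -0.008 0 0 1; 0 -0.015 0 0 1; 0 -0.02 0 0 1; 0 -0.025 0 0 1; 0 -0.025 0 0 1; 0 -0.025 0 0 1; 0 -0.025 0 0 1; 0 -0.02 0 0 1; 0 -0.01 0 0 1; 0 0 0 0 1"}}

```text
t: 30.33
position: [0.5772, 0.113, 0.188]
eef_rot: [[0.531, 0.003, -0.847], [0.847, -0.001, 0.531], [0.001, -1.0, -0.003]]
wrist_force: [-0.0, 0.2, 0.1]
width: 0.997
```

Emit:
{"api": "move_arm", "payload": {"motion": "-0.03 0 0.03 0 1; -0.03 0 0.03 0 1; -0.03 0 0.03 0 1; -0.03 0 0.03 0 1; -0.02 0 0.02 0 1; 0 0 0 0 1; 0 0 0 0 1; 0 0 0 0 1"}}

```text
t: 31.0
position: [0.3867, 0.0693, 0.1847]
eef_rot: [[0.531, -0.001, -0.847], [0.847, -0.001, 0.531], [-0.001, -1.0, 0.0]]
wrist_force: [0.7, 0.3, 0.0]
width: 0.997
```

```bash
python3 - <<'E'
from h import *
s=img("scene");crop(s,"s19",250,190,70,60,10)
t=img("top");crop(t,"t19",205,175,80,75,8)
w=img("wrist");cv2.imwrite("pics/w19.png",w["image"][:,:,::-1]);print(w["st"]["position"],w["st"]["eef_rot"][:,1])
import pickle;pickle.dump((s,t,w),open("end.pkl","wb"))
E
```

```text
[0.38696355 0.06943126 0.18460455] [-0.00222452 -0.00120772 -0.9999968 ]
```

View pics/s19.png

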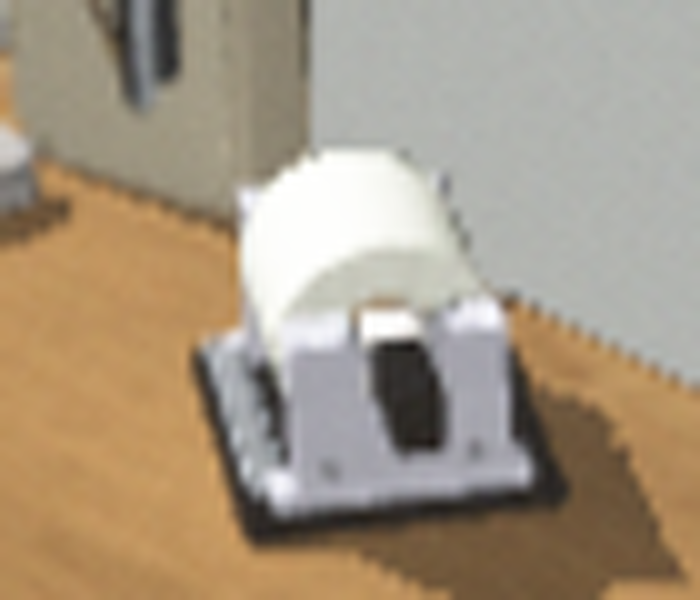

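View pics/t19.png

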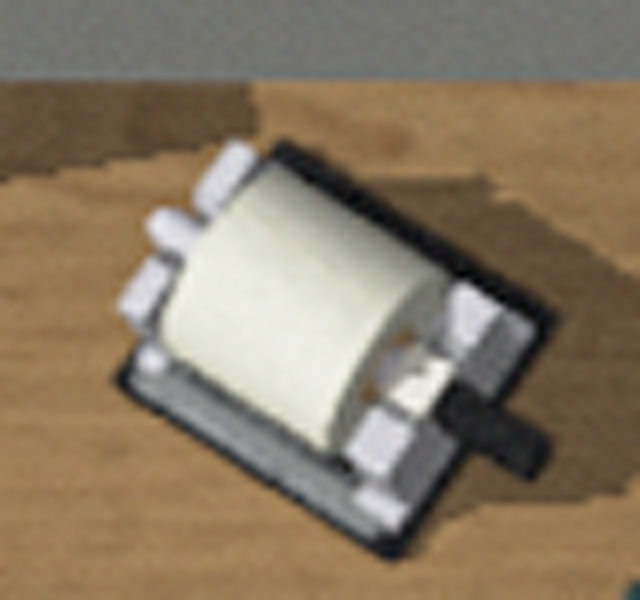

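View pics/w19.png

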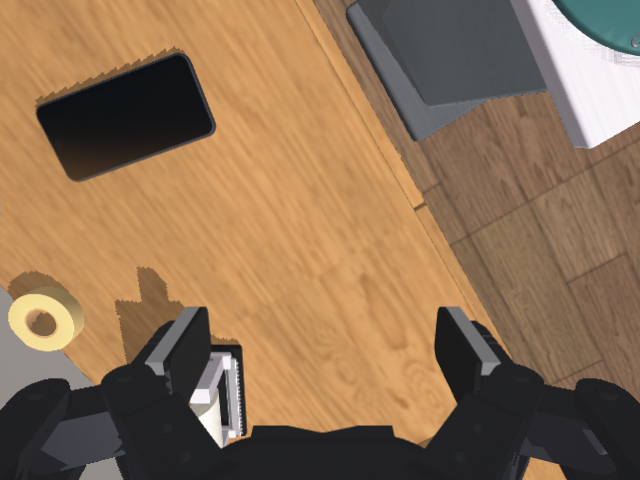

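The roll hangs between the cheeks, the key is flush in its recess and the rod end lies in the plain slot. The arm is clear, so I'll hand in.

```bash
python3 -c "
from cell import *
print(state()['t'],state()['wrist_force']);print(finish_job())"
```

```text
31.15 [0.07350628 0.06040779 0.72473957]
the job is handed in; nothing more can be done
None
```

The paper roll is on the stand and the job was handed in at 31 s of the 64 s allowed; no verdict was reported. I gripped the spindle by its black bar, threaded it from the phone side and carried the roll hanging on the rod. I laid the rod in the slot, pressed the key home and let go.

**Last checks**
- **Key:** it met a hard stop at about 23 N with the rod axis at z ≈ 56 mm, the home height. In the wrist and scene pictures its top is level with the cheek to about 1 mm.
- **Roll:** it hangs between the cheeks with the rod end in the plain slot. It sits nearer the plain cheek than the key cheek; I did not measure that gap, but the 7 mm play keeps it within the 10 mm limit.
- **Arm:** it is clear of everything, with wrist force near zero. I never moved the arm against the roll, stapler, phone, mug or pencil cup, but I did not re-measure their positions at the end.

**What went wrong or disagreed**
- **Fingertips:** both cameras showed the real fingertips about 40 mm short of the reported TCP. The first closing was therefore empty, above the bar, and I re-gripped lower.
- **Joint 6:** it hit its limit once and tilted the tool 2.4°. I undid this with the mirror-image motion before threading.
- **Top camera:** it read about 3 mm off from the wrist camera, so I placed the spindle by the wrist camera.
- **Clip force:** I never saw the expected 10–15 N of clip resistance in the readings. I judged the key home from the stop and the pictures.

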